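# Put the coils and shield cans away in the parts drawer

### The job

The repair is done for tonight, so clear the loose parts into the parts chest: pull its drawer right out to the stop, put every red coil spool in the green-lined bay and every nickel shield can in the yellow-lined bay, side by side on the bay floor and not piled up, then push the drawer fully home. Leave the amber insulator and the ceramic capacitor by the magnifier undisturbed.

Things in the scene. Friction and masses are not known exactly. Their poses are not given: they have to be found in the camera images.
- coil1: red fibre coil spool: two square red end plates 36 x 36 x 5 mm with a copper winding 28 mm across between them, 36 mm tall over all, 50 g. Origin at the centre of its underside, z along its height, x and y square to the plate's edges. May be absent (None)
- coil1_mid (a point): the middle of coil1, 18 mm above its underside; same axes
- coil2: red fibre coil spool: two square red end plates 36 x 36 x 5 mm with a copper winding 28 mm across between them, 36 mm tall over all, 50 g. Origin at the centre of its underside, z along its height, x and y square to the plate's edges. May be absent (None)
- coil2_mid (a point): the middle of coil2, 18 mm above its underside; same axes
- coil3: red fibre coil spool: two square red end plates 36 x 36 x 5 mm with a copper winding 28 mm across between them, 36 mm tall over all, 50 g. Origin at the centre of its underside, z along its height, x and y square to the plate's edges. May be absent (None)
- coil3_mid (a point): the middle of coil3, 18 mm above its underside; same axes
- coil4: red fibre coil spool: two square red end plates 36 x 36 x 5 mm with a copper winding 28 mm across between them, 36 mm tall over all, 50 g. Origin at the centre of its underside, z along its height, x and y square to the plate's edges. May be absent (None)
- coil4_mid (a point): the middle of coil4, 18 mm above its underside; same axes
- can1: nickel valve shield can: a bright round can 32 mm across on a square foot plate 36 x 36 x 4 mm, 44 mm tall over all, 60 g. Origin at the centre of its underside, z along its height, x and y square to the foot's edges. May be absent (None)
- can1_mid (a point): the middle of can1, 22 mm above its underside; same axes
- can2: nickel valve shield can: a bright round can 32 mm across on a square foot plate 36 x 36 x 4 mm, 44 mm tall over all, 60 g. Origin at the centre of its underside, z along its height, x and y square to the foot's edges. May be absent (None)
- can2_mid (a point): the middle of can2, 22 mm above its underside; same axes
- can3: nickel valve shield can: a bright round can 32 mm across on a square foot plate 36 x 36 x 4 mm, 44 mm tall over all, 60 g. Origin at the centre of its underside, z along its height, x and y square to the foot's edges. May be absent (None)
- can3_mid (a point): the middle of can3, 22 mm above its underside; same axes
- chest: low wooden parts chest, fixed to the table, 180 mm deep (x), 350 mm wide (y), 110 mm high, with a single drawer whose dark front faces the robot (the chest's own -x). Origin at the centre of its underside
- drawer (a joint): how far the drawer is out, in m: 0 is fully home, 0.13 is its stop. It slides along the chest's own -x with about 2 N of friction and stays where it is left; it may start slightly ajar
- drawer_handle (a point): middle of the brass bar handle, 76 mm above the table: a level bar about 110 mm long (along the chest's y), standing 35 mm out from the drawer front; moves with the drawer; axes as the chest's
- green_bay (a point): centre of the floor of the green-lined bay, the part of the drawer on the chest's -y side, 40 mm above the table; moves with the drawer, axes as the chest's. Inside 130 mm (x) by 170 mm (y), walls 45 mm high, 6 mm thick (front 14 mm thick, 57 mm high). At the stop the whole bay is just clear of the chest; parts over 55 mm above the bay floor would not go in
- yellow_bay (a point): centre of the floor of the yellow-lined bay, the part of the drawer on the chest's +y side; 139 mm wide (y), otherwise like the green bay; the two are parted by a 6 mm wall
- insulator: chunky amber glass insulator, 48 mm across, 50 mm tall, loose; origin at the centre of its underside. Not to be disturbed
- capacitor: white ceramic variable capacitor with metal vanes, 44 x 36 mm, 39 mm tall, with a short brass shaft on its -x side, loose; origin at the centre of its underside. Not to be disturbed
- magnifier: brass swing-arm magnifier, fixed: origin on the table under the centre of the lens, a disc 108 mm across 130 mm above the table; its round foot (90 mm) stands at (80, -200) mm and its arm rises to 170 mm

How it is judged:
By the outcome, as a careful person would: the job done as asked, in the order asked, and still so for the second after the job is handed in, with the robot touching nothing.
Of coil1, coil2, coil3, coil4, can1, can2, can3 only 5 to 7 are there at a start; the rules pass over those that are not, and their reading is None.
At some moment in a run one of coil1, coil2, coil3, coil4, can1, can2, can3 may be knocked a few centimetres aside while the robot is not near it.
Once in a run the grip may slacken for a moment while it holds something.
It also fails if it takes over 210 s, if anything falls off the work surface, if the arm or the gripper's body presses on something with over 40 N, if the wrist force passes 120 N, or if a joint passes its speed limit or range.

### The arm

A 7-joint arm with a two-finger parallel gripper is mounted at the origin on the work surface. World frame = base frame: x ahead of the robot, y to its left, z up, the work surface at z = 0. Lengths are in mm, angles in rad, forces in N, time in s.
With the tool pointing down it reaches from about 400 to 875 mm from the base axis. Payload 4.4 kg.
Tool frame: the origin (TCP) lies midway between the tips of the shut fingers; the grasp point (between the pads) lies 19 mm behind it; x points along the fingers, y is the direction in which the jaws open and shut, and the axes are right-handed (so a half turn about x gives the same grasp; the last joint's range is limited). The gripper opens to 85 mm and grips with 20 to 120 N. Pads are 22 mm wide; open, the fingers measure 114 mm over their backs; the gripper's body (76 mm by 85 mm) begins 54 mm behind the grasp point. The pads swing forward as they close: fully open they stand 13 mm farther back than shut.
Start: joints at [-1.224, 0.628, 0.038, 1.517, -0.027, 0.996, -0.02], TCP at [260.743, 595.425, 231.313] pointing down, gripper open.
Joint ranges: [-3.06, 3.06], [-0.37, 2.12], [-1.25, 1.32], [0.18, 2.47], [-1.1, 4.24], [0.23, 1.98], [-2.94, 2.94]. Speed limits (rad/s): [2.57, 2.57, 3.14, 3.14, 3.14, 3.14, 3.14].

### API

Orientations are given as [roll, pitch, yaw] about the fixed x, y, z axes, in that order (R = Rz(yaw) Ry(pitch) Rx(roll)).
In Python, from cell import ctrl gives the robot as it stands.
- The arm moves only by the tool arm_command, never from a script. Its argument "series" is a list of rows, each a list of 7 numbers: the opening, from 0 (shut) to 1 (fully open), then the shift along the world's x, y, z in cm, then the turn, a rotation vector about the world's x, y, z in degrees. In form: [[claw, x, y, z, rx, ry, rz], ...]. A call has 1 to 20 rows; each row shifts and turns the commanded pose from where the row before left it; what a row does not reach is not made up. A row lasts 1/12 s, in which the tool goes at most 41.7 mm and 7.16 degrees, less where a joint would pass 70% of its speed; a pose out of reach is approached as far as the arm can. A call with a gripper value outside its range is refused whole. The fingers move at their own pace and stop on an object; the grip force is fixed at half the most. Time passes only in rows, so rows that do not move let the fingers close. It gives the time, the measured TCP pose, the force and the opening at its end, in the units of the state.
- ctrl.read_state(): the state, without advancing time (a new reading comes with each control period).
- ctrl.get_image(name): name is "side" or "top"; returns the picture (420x560x3 uint8, blue, green, red); there is no depth.
- ctrl.calibration(name): a dict with "fovy" (degrees; the focal length in pixels is half the picture's height over the tangent of half this angle, whatever the lens; pixels are square), "cx", "cy" (the principal point, pixels), "k1" (the pictures are not rectified: a ray, as slopes to the right and down, at radius r is drawn at 1 + k1 r^2 times it, then the intrinsics apply), "cam_to_world" (4x4, takes a point from camera to world coordinates). Camera axes: x right, y up, looking along -z (the intrinsics and any distortion apply to the point x, -y, -z); pixel columns grow to the right and rows downward; lengths in mm; the calibration is good to about 2 mm. A picture is of the moment at which its call begins. calibration takes no time and is no camera call.
- ctrl.finish_job(): hands the job in, once; it reports no verdict.
Trained networks look in the newest picture that a camera, given by its name, has taken for a name from the list of things; names that differ only in an ending like _2 or _b are one class to them, and where a whole thing is asked for, a point or a joint stands for the part that bears it (a point fixed in the world has none). Each returns a list of dicts, best first, with "conf" (0 to 1); they miss things now and then, are a little off and sometimes report something else, mostly with a low value. They report only what shows in the picture. A call takes as long as a camera call.
- ctrl.spot_in(label, camera): "centre" ([x, y, z] in mm, in world coordinates, good to about 4 mm: the middle of the surface that is visible of it).
The state is a dict: "clock": time; "qpos": joint angles; "qd": joint speeds; "tau": joint torques, N m; "eef_pos": TCP position; "tool_rot": TCP orientation; "force": force on the tool from outside, world axes, zero at the start; "torque": the same for the moment, N m; "width": finger opening in mm.
Only numpy, scipy, OpenCV 4.12 (cv2) and the standard library are available. Lean on these libraries where they do the work, as an engineer would, in place of code of your own. Each camera call takes 0.05 s, during which the arm holds its last target.

## Working session

There is one attempt and no reset: what is moved stays moved. The work goes in short steps, Python scripts to look and compute and a tool call to move; the robot and the scene stay as the last step left them, time stands still between calls to the robot, and variables do not carry over. Pictures are saved under pics/ and viewed, and the job is handed in when it is done.

Besides the shell and the picture viewer there is one more tool, called after "Emit:" as name([rows], argument=value, ...), one row to a line, values as JSON. arm_command: Moves the arm, as the interface text tells. Its arguments: {"type":"object","properties":{"series":{"type":"array"}},"required":["series"]}

```bash
ls; mkdir -p pics; python3 - <<'E'
from cell import ctrl
import cv2
print(ctrl.read_state())
for n in("side","top"):
    im=ctrl.get_image(n); cv2.imwrite(f"pics/{n}0.png",im); c=ctrl.calibration(n); print(n,c)
E
```

```text
pics
{'clock': 0.0, 'qpos': array([-1.22382168,  0.62935132,  0.03841234,  1.51836586, -0.02700381,
        0.99627381, -0.01998336]), 'qd': array([-3.70886983e-04,  1.14286970e-04, -3.97862944e-05,  4.80409306e-04,
       -1.11763644e-03,  8.65971134e-04, -6.30348872e-04]), 'tau': array([ 6.63465180e-04, -5.63405585e+01,  1.22617945e+00, -1.93450713e+01,
        1.09165601e-02,  1.06919889e-02,  1.36793659e-05]), 'eef_pos': array([260.45817418, 594.86164251, 230.38585223]), 'tool_rot': array([-1.56850552,  1.56891495, -1.9812416 ]), 'force': array([ 0.30711639, -0.75964233,  0.17968437]), 'torque': array([0.00799396, 0.05438407, 0.01757995]), 'width': 85.58999785894987}
side {'fovy': 53.51575280387363, 'cx': 283.6322629090354, 'cy': 213.87393253357087, 'k1': -0.0968038433300323, 'cam_to_world': array([[ 9.90845300e-01,  8.55774085e-02, -1.04413111e-01,
         5.08204802e+02],
       [-1.32664146e-01,  4.73899097e-01, -8.70528501e-01,
        -9.13868374e+02],
       [-2.50162943e-02,  8.76410950e-01,  4.80913747e-01,
         5.17467532e+02],
       [ 0.00000000e+00,  0.00000000e+00,  0.00000000e+00,
         1.00000000e+00]])}
top {'fovy': 54.334933653616446, 'cx': 274.3138976692005, 'cy': 205.9837694415727, 'k1': -0.09162103450783657, 'cam_to_world': array([[ 1.53250498e-02,  9.92576185e-01, -1.20655125e-01,
         4.60632081e+02],
       [-9.99827232e-01,  1.64816937e-02,  8.59420219e-03,
        -7.27804558e+01],
       [ 1.05190013e-02,  1.20502574e-01,  9.92657282e-01,
         1.20732065e+03],
       [ 0.00000000e+00,  0.00000000e+00,  0.00000000e+00,
         1.00000000e+00]])}
```

View pics/side0.png

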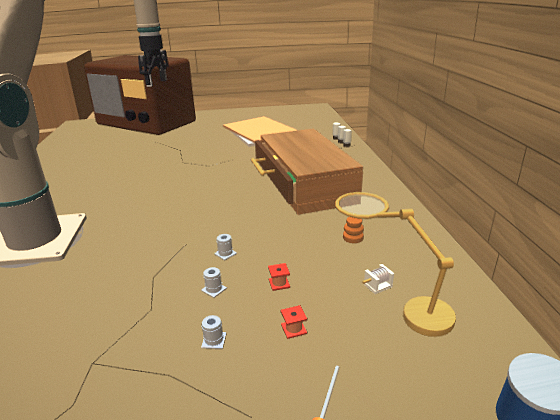

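View pics/top0.png

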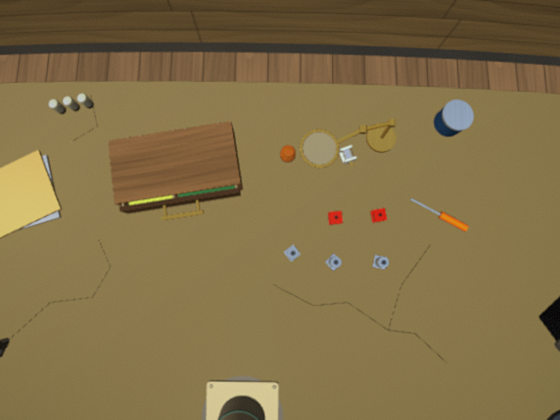

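```bash
python3 - <<'E'
from cell import ctrl
import numpy as np
for n in("top","side"):
  for l in("coil1","can1","insulator","capacitor","chest","drawer_handle","magnifier"):
    r=ctrl.spot_in(l,n)
    print(n,l,[(np.round(d["centre"]).tolist(),round(d["conf"],2)) for d in r])
print(ctrl.read_state()["clock"])
E
```

```text
top coil1 [([574.0, -260.0, 31.0], 0.6), ([589.0, -385.0, 34.0], 0.54)]
top can1 [([446.0, -258.0, 45.0], 0.73), ([444.0, -390.0, 46.0], 0.69), ([477.0, -135.0, 39.0], 0.6)]
top insulator []
top capacitor [([761.0, -296.0, 32.0], 0.7)]
top chest [([696.0, 190.0, 113.0], 0.74), ([607.0, 178.0, 80.0], 0.61)]
top drawer_handle [([606.0, 175.0, 79.0], 0.97)]
top magnifier [([783.0, -236.0, 134.0], 0.95), ([472.0, -134.0, 42.0], 0.65), ([761.0, -295.0, 32.0], 0.62), ([697.0, 190.0, 110.0], 0.43)]
side coil1 [([574.0, -271.0, 33.0], 0.71), ([580.0, -400.0, 32.0], 0.67)]
side can1 [([471.0, -149.0, 26.0], 0.95), ([447.0, -410.0, 28.0], 0.76), ([442.0, -270.0, 28.0], 0.76)]
side insulator [([763.0, -134.0, 33.0], 0.98)]
side capacitor [([764.0, -310.0, 29.0], 0.91), ([620.0, 141.0, 75.0], 0.15)]
side chest [([763.0, -307.0, 27.0], 0.72), ([696.0, 77.0, 98.0], 0.62)]
side drawer_handle [([616.0, 132.0, 80.0], 0.66), ([444.0, -269.0, 27.0], 0.45)]
side magnifier [([800.0, -385.0, 106.0], 0.94), ([570.0, -270.0, 33.0], 0.4)]
0.8
```

```bash
cat > h.py <<'E'
from cell import ctrl
import numpy as np, cv2
from scipy.spatial.transform import Rotation as R
def K(n):
    c=ctrl.calibration(n); f=210/np.tan(np.radians(c["fovy"]/2)); return c,f
def p2w(n,u,v,z):
    c,f=K(n); d=np.array([(u-c["cx"])/f,(v-c["cy"])/f]); s=d.copy()
    for _ in range(30): s=d/(1+c["k1"]*(s@s))
    T=c["cam_to_world"]; r=T[:3,:3]@np.array([s[0],-s[1],-1]); o=T[:3,3]
    return o+r*(z-o[2])/r[2]
def w2p(n,P):
    c,f=K(n); T=c["cam_to_world"]; q=T[:3,:3].T@(np.asarray(P,float)-T[:3,3]); s=np.array([q[0],-q[1]])/-q[2]
    s=s*(1+c["k1"]*(s@s)); return np.array([c["cx"]+f*s[0],c["cy"]+f*s[1]])
def st():
    s=ctrl.read_state(); M=R.from_euler("xyz",s["tool_rot"]).as_matrix()
    print("t",round(s["clock"],2),"tcp",np.round(s["eef_pos"],1),"toolx",np.round(M[:,0],3),"jawdir deg",round(np.degrees(np.arctan2(M[1,1],M[0,1])),2),"F",np.round(s["force"],1),"w",round(s["width"],1)); return s
def crop(n,x0,y0,x1,y1,name,k=4):
    im=ctrl.get_image(n); c=im[y0:y1,x0:x1]; cv2.imwrite("pics/"+name,cv2.resize(c,None,fx=k,fy=k,interpolation=cv2.INTER_CUBIC)); return im
E
python3 - <<'E'
from h import *
st()
for p in [(109,139),(232,123),(240,185),(115,203)]: print(p,p2w("top",*p,110).round(1))
crop("top",100,110,260,230,"ch.png",5)
crop("top",270,200,400,280,"parts.png",6)
E
```

```text
t 0.8 tcp [260.8 595.4 231.4] toolx [-0.  0. -1.] jawdir deg 66.35 F [ 0.9  0.3 -0.3] w 85.6
(109, 139) [774.9 382.7 110. ]
(232, 123) [824.4  38.9 110. ]
(240, 185) [649.9  11.9 110. ]
(115, 203) [595. 353. 110.]
```

View pics/ch.png

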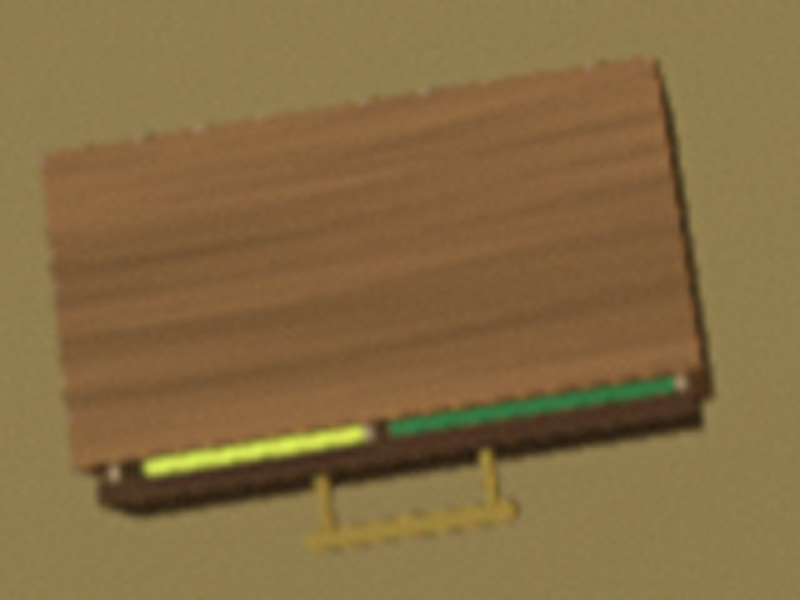

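View pics/parts.png

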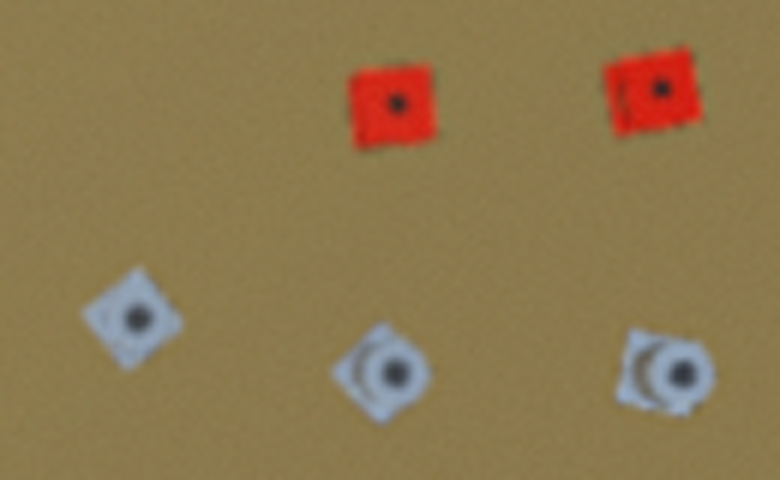

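```bash
python3 - <<'E'
from h import *
C=[p2w("top",100+a/5,110+b/5,110)[:2] for a,b in[(43,157),(656,60),(703,370),(74,467)]]
m=np.mean(C,0); print(np.round(C),m)
M=[(90,175),(90,-175),(-90,-175),(-90,175)]
ang=np.angle(sum((complex(*(c-m)))*complex(a,-b) for c,(a,b) in zip(C,M)));print("yaw",np.degrees(ang))
h=[p2w("top",100+a/5,110+b/5,78)[:2] for a,b in[(308,543),(517,510)]]
print(h,np.mean(h,0),np.linalg.norm(h[0]-h[1]),np.degrees(np.arctan2(*(h[0]-h[1])[::-1])))
d=np.mean(h,0)-m; c,s=np.cos(ang),np.sin(ang); print("handle in chest",c*d[0]+s*d[1],-s*d[0]+c*d[1])
# parts top squares
for nm,z,pts in [("coilA",36,[(350,73),(429,64),(437,141),(356,149)]),("coilB",36,[(605,65),(690,47),(702,120),(619,135)])]:
    q=np.array([p2w("top",270+a/6,200+b/6,z)[:2] for a,b in pts]); e=[np.degrees(np.arctan2(*(q[(i+1)%4]-q[i])[::-1]))%90 for i in range(4)]
    print(nm,q.mean(0),e)
for nm,(a,b),foot in [("canL",(137,318),[(83,315),(139,268),(183,323),(129,370)]),("canM",(396,373),[(332,371),(381,323),(381,423)]),("canR",(683,374),[(632,330),(617,400),(685,416)])]:
    q=np.array([p2w("top",270+x/6,200+y/6,4)[:2] for x,y in foot])
    print(nm,p2w("top",270+a/6,200+b/6,44),q.round(1).tolist(),[np.degrees(np.arctan2(*(q[i+1]-q[i])[::-1]))%90 for i in range(len(q)-1)])
E
```

```text
[[768. 383.]
 [827.  41.]
 [653.  10.]
 [594. 354.]] [710.47633643 197.09862423]
yaw 9.79926615453193
[array([557.34501459, 230.40640889]), array([577.79354156, 114.16754787])] [567.56927807 172.28697838] 118.0237902586482 99.97728122270838
handle in chest -145.04492025403 -0.127310707362696
coilA [ 571.66220464 -259.93657182] [np.float64(7.408670286555946), np.float64(5.733267819320616), np.float64(6.464919317543277), np.float64(4.521043979319506)]
coilB [ 580.87793445 -387.08319173] [np.float64(12.708016933137216), np.float64(8.51807180587602), np.float64(10.89687958404157), np.float64(10.74674544695281)]
canL [ 468.8895892  -137.30988447   44.        ] [[470.2, -113.2], [493.5, -140.2], [467.1, -162.0], [443.9, -135.9]] [np.float64(40.67537663474791), np.float64(39.451341939489055), np.float64(41.57175007009943)]
canM [ 444.6598491  -260.00339759   44.        ] [[444.7, -235.0], [468.3, -259.0], [419.8, -259.1]] [np.float64(44.55070523885573), np.float64(0.08817910111685023)]
canR [ 445.53721472 -397.275664     44.        ] [[466.3, -383.2], [432.1, -375.5], [424.5, -409.2]] [np.float64(77.26418328500162), np.float64(77.43162156986601)]
```

Emit:
arm_command([
  [0.3,2.2,-3.0,0,0,0,-4],
  [0.3,2.2,-3.0,0,0,0,-4],
  [0.3,2.2,-3.0,0,0,0,-4],
  [0.3,2.2,-3.0,0,0,0,-4],
  [0.3,2.2,-3.0,0,0,0,-4],
  [0.3,2.2,-3.0,0,0,0,-4],
  [0.3,2.2,-3.0,0,0,0,-4],
  [0.3,2.2,-3.0,0,0,0,-4],
  [0.3,2.2,-3.0,0,0,0,-4],
  [0.3,2.2,-3.0,0,0,0,-4],
  [0.3,2.2,-3.0,0,0,0,-4],
  [0.3,2.2,-3.0,0,0,0,-4],
  [0.3,2.2,-3.0,0,0,0,-4],
  [0.3,2.0,-3.3,0,0,0,-4],
  [0.3,0,0,-2,0,0,-0.5],
  [0.3,0,0,-3,0,0,0],
  [0.3,0,0,0,0,0,0],
  [0.3,0,0,0,0,0,0],
])

```text
clock: 2.4
eef_pos: [565.5, 172.4, 180.4]
tool_rot: [-1.525, 1.567, -2.924]
force: [0.7, 0.8, -0.1]
width: 25.7
```

```bash
python3 - <<'E'
from h import *
st()
crop("top",100,110,260,230,"h1.png",5)
crop("side",200,60,380,220,"h2.png",4)
E
```

```text
t 2.4 tcp [565.5 172.4 180.4] toolx [-0.004 -0.001 -1.   ] jawdir deg 9.87 F [ 0.7  0.8 -0.1] w 25.7
```

View pics/h1.png

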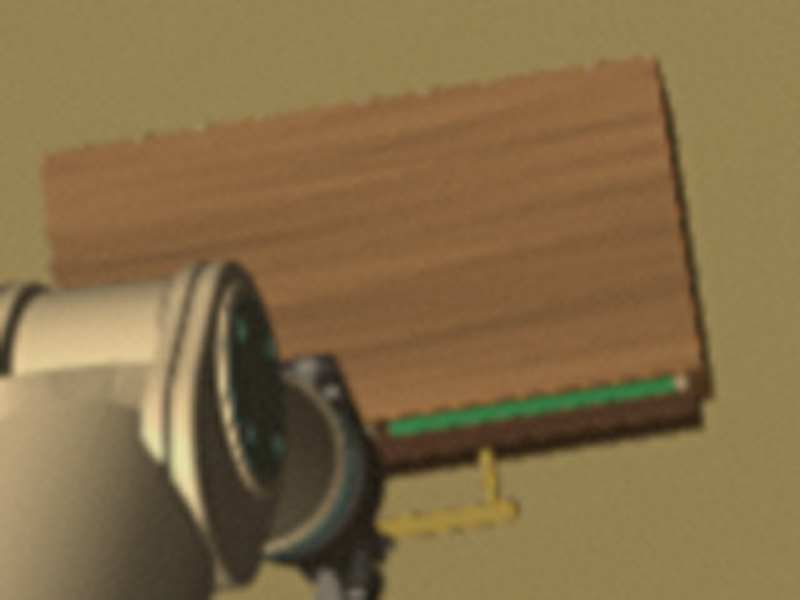

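View pics/h2.png

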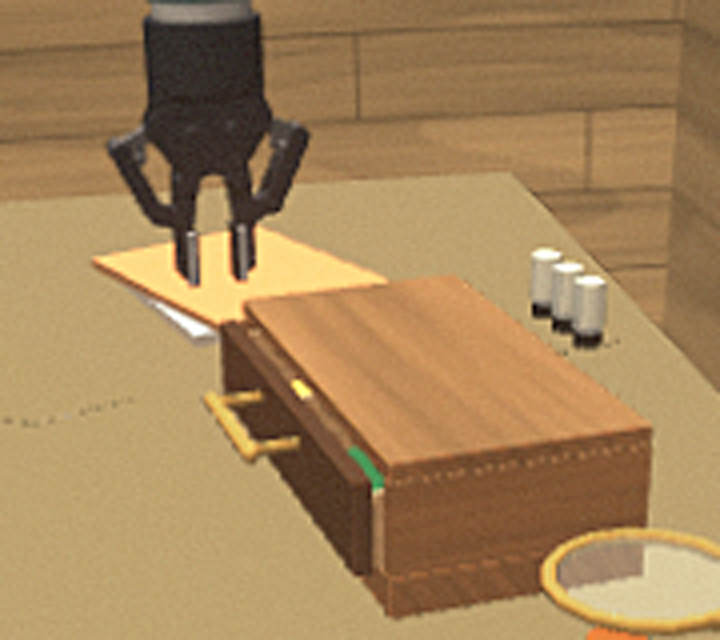

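```bash
python3 - <<'E'
from h import *
a=p2w("side",200+210/4,60+398/4,76);b=p2w("side",200+252/4,60+453/4,76);print(a,b,(a+b)/2)
E
```

```text
[558.34289041 228.02458721  76.        ] [579.48216683 120.52764169  76.        ] [568.91252862 174.27611445  76.        ]
```

Emit:
arm_command([
  [0.3,0.3,0,-2.5,0,0,0],
  [0.3,0,0,-2.5,0,0,0],
  [0.3,0,0,-2.5,0,0,0],
  [0.3,0,0,-2,0,0,0],
  [0.3,0,0,-1.4,0,0,0],
  [0.3,0,0,-1.3,0,0,0],
  [0.3,0,0,0,0,0,0],
  [0,0,0,0,0,0,0],
  [0,0,0,0,0,0,0],
  [0,0,0,0,0,0,0],
  [0,0,0,0,0,0,0],
])

```text
clock: 3.42
eef_pos: [570.6, 172.9, 60.4]
tool_rot: [1.784, 1.568, 0.385]
force: [0.6, 1.1, 0.1]
width: 8.6
```

Emit:
arm_command([
  [0,-0.5,-0.09,0,0,0,0],
  [0,-1,-0.17,0,0,0,0],
  [0,-1,-0.17,0,0,0,0],
  [0,-1,-0.17,0,0,0,0],
  [0,-1,-0.17,0,0,0,0],
  [0,-1,-0.17,0,0,0,0],
  [0,-1,-0.17,0,0,0,0],
  [0,-1,-0.17,0,0,0,0],
  [0,-1,-0.17,0,0,0,0],
  [0,0,0,0,0,0,0],
])

```text
clock: 4.25
eef_pos: [482.9, 157.4, 60.3]
tool_rot: [-1.822, 1.57, 3.062]
force: [-1.9, -0.5, 5.7]
width: 9.0
```

Emit:
arm_command([
  [0,-0.6,-0.1,0,0,0,0],
  [0,-0.6,-0.1,0,0,0,0],
  [0,-0.5,-0.09,0,0,0,0],
  [0,-0.4,-0.07,0,0,0,0],
  [0,-0.3,-0.05,0,0,0,0],
  [0,0,0,0,0,0,0],
])

```text
clock: 4.75
eef_pos: [460.9, 153.5, 60.3]
tool_rot: [1.651, 1.569, 0.252]
force: [1.1, -1.6, 9.0]
width: 8.6
```

Emit:
arm_command([
  [0,-0.3,-0.05,0,0,0,0],
  [0,-0.3,-0.05,0,0,0,0],
  [0,-0.2,-0.03,0,0,0,0],
  [0,0,0,0,0,0,0],
])

```text
clock: 5.08
eef_pos: [453.3, 152.2, 60.3]
tool_rot: [1.565, 1.569, 0.166]
force: [0.8, -1.5, 9.1]
width: 8.6
```

Emit:
arm_command([
  [0,-0.3,-0.05,0,0,0,0],
  [0,-0.3,-0.05,0,0,0,0],
  [0,-0.2,-0.03,0,0,0,0],
  [0,0,0,0,0,0,0],
  [0,0,0,0,0,0,0],
])

```text
clock: 5.5
eef_pos: [450.0, 151.6, 60.4]
tool_rot: [1.531, 1.56, 0.131]
force: [8.1, 0.0, -0.3]
width: 8.7
```

Emit:
arm_command([
  [0,-0.3,-0.05,0,0,0,0],
  [0,0,0,0,0,0,0],
  [0,0,0,0,0,0,0],
])

```text
clock: 5.75
eef_pos: [450.0, 151.6, 60.4]
tool_rot: [1.527, 1.554, 0.126]
force: [13.0, -0.0, -7.0]
width: 8.4
```

Emit:
arm_command([
  [0.3,0,0,0,0,0,0],
  [0.3,0,0,0,0,0,0],
  [0.3,0,0,0,0,0,0],
  [0.3,0,0,2,0,0,0],
  [0.3,0,0,3,0,0,0],
  [0.5,0,0,4,0,0,0],
  [0.7,0,-4,4,0,0,0],
  [0.7,0,-4,0,0,0,0],
  [0.7,0,-4,0,0,0,0],
  [0.7,0,-4,0,0,0,0],
  [0.7,0,-4,0,0,0,0],
  [0.7,0,0,0,0,0,0],
])

```text
clock: 6.75
eef_pos: [439.4, -47.3, 178.9]
tool_rot: [-0.634, 1.567, -2.046]
force: [0.3, -0.2, 1.0]
width: 59.7
```

```bash
python3 - <<'E'
from h import *
st()
im=crop("top",80,110,260,260,"d1.png",4)
cv2.imwrite("pics/top1.png",im)
cv2.imwrite("pics/side1.png",ctrl.get_image("side"))
E
```

```text
t 6.75 tcp [439.4 -47.3 178.9] toolx [-0.002 -0.004 -1.   ] jawdir deg 9.12 F [ 0.3 -0.2  1. ] w 59.7
```

View pics/d1.png

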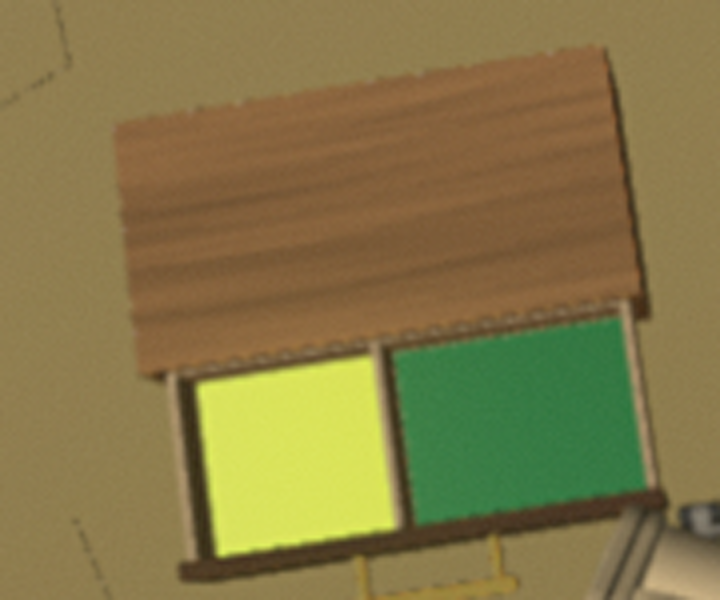

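View pics/top1.png

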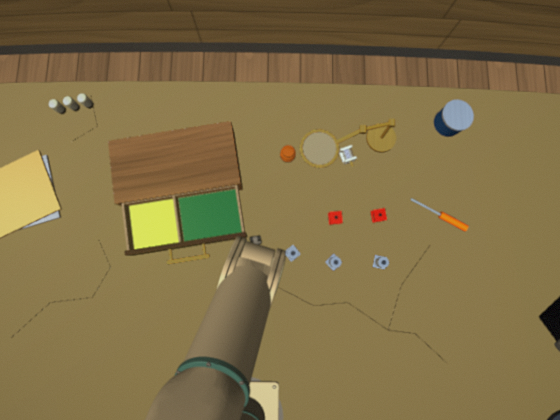

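View pics/side1.png

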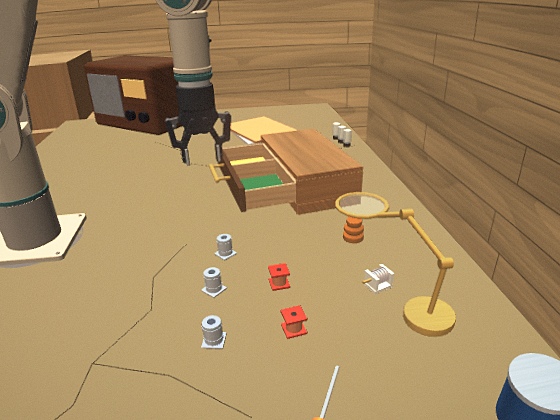

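```bash
cat >> h.py <<'E'
YAW=np.radians(9.9); CH=np.array([710.5,197.1])
Rz=np.array([[np.cos(YAW),-np.sin(YAW)],[np.sin(YAW),np.cos(YAW)]])
def c2w(p): return CH+Rz@np.array(p)
def w2c(p): return Rz.T@(np.array(p)[:2]-CH)
E
python3 - <<'E'
from h import *
print("handle",w2c((450.5,151.6)))
f=lambda a,b,z:w2c(p2w("top",80+a/4,110+b/4,z)).round(1)
print("green floor",[f(a,b,40) for a,b in[(393,352),(620,318),(648,485),(416,524)]])
print("yellow floor",[f(a,b,40) for a,b in[(195,382),(373,355),(397,527),(217,557)]])
print("divider top",[f(a,b,85) for a,b in[(377,343),(405,531)]])
print("right wall top",[f(a,b,85) for a,b in[(627,302),(655,490)]], "left",[f(a,b,85) for a,b in[(172,375),(193,563)]])
print("handle img",[f(a,b,78) for a,b in[(361,597),(515,583)]])
for b in[(-154,-73),(-154,87)]: print(c2w(b))
E
```

```text
handle [-2.63951199e+02 -1.20908267e-01]
green floor [array([-88.4,  13.2]), array([ -89.5, -152.6]), array([-211.9, -154.8]), array([-213.8,   13. ])]
yellow floor [array([-87.5, 159.2]), array([-88.3,  27.9]), array([-213.8,   26.8]), array([-215.3,  158.2])]
divider top [array([-88.3,  14.4]), array([-220.4,   12.1])]
right wall top [array([ -86.9, -161.8]), array([-219.1, -161.7])] left [array([-88. , 160.1]), array([-219.9,  160.7])]
handle img [array([-260.2,   49.8]), array([-266.9,  -56.7])]
[571.34398809  98.70993775]
[543.83533205 256.32742993]
```

```bash
python3 - <<'E'
from h import *
for n,a,b in[("A",397,103),("B",662,89)]: print(n,p2w("top",270+a/6,200+b/6,36))
for b in[(-152,-111),(-152,-35),(-152,43),(-152,87),(-152,131)]: print(b,c2w(b).round(1))
for p in [(571.66,-260,36),(580,-388,36)]: print(w2p("side",p))
crop("side",190,220,320,360,"s2.png",5)
E
```

```text
A [ 573.47001125 -261.85292723   36.        ]
B [ 582.24277651 -390.99107606   36.        ]
(-152, -111) [579.8  61.6]
(-152, -35) [566.8 136.5]
(-152, 43) [553.4 213.3]
(-152, 87) [545.8 256.7]
(-152, 131) [538.2 300. ]
[277.54218278 268.80351812]
[291.60784458 312.90209055]
```

View pics/s2.png

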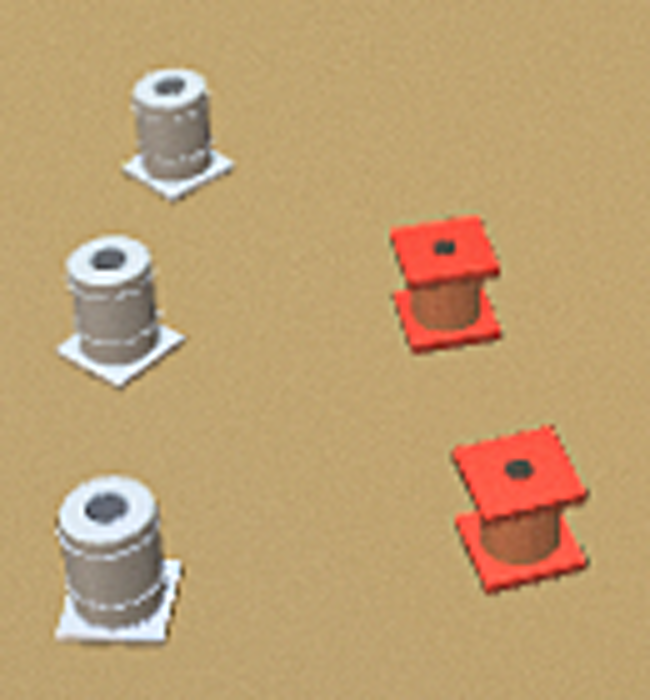

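Emit:
arm_command([
  [0.7,1.7,-2.7,-0.8,0,0,-0.5],
  [0.7,1.7,-2.7,-0.8,0,0,-0.5],
  [0.7,1.7,-2.7,-0.8,0,0,-0.5],
  [0.7,1.7,-2.7,-0.8,0,0,-0.5],
  [0.7,1.7,-2.7,-0.8,0,0,-0.5],
  [0.7,1.7,-2.7,-0.8,0,0,-0.5],
  [0.7,1.7,-2.7,-1,0,0,0],
  [0.7,1.5,-2.5,-1,0,0,0],
  [0.7,0,0,-1,0,0,0],
  [0.7,0,0,0,0,0,0],
  [0.7,0,0,0,0,0,0],
])

```text
clock: 7.82
eef_pos: [574.9, -249.2, 99.5]
tool_rot: [-2.454, 1.566, 2.381]
force: [-1.1, 1.0, -0.3]
width: 60.0
```

```bash
python3 - <<'E'
from h import *
st()
crop("side",190,120,390,360,"s3.png",2.5)
E
```

```text
t 7.82 tcp [ 574.9 -249.2   99.5] toolx [-0.004  0.003 -1.   ] jawdir deg 7.01 F [-1.1  1.  -0.3] w 60.0
```

View pics/s3.png

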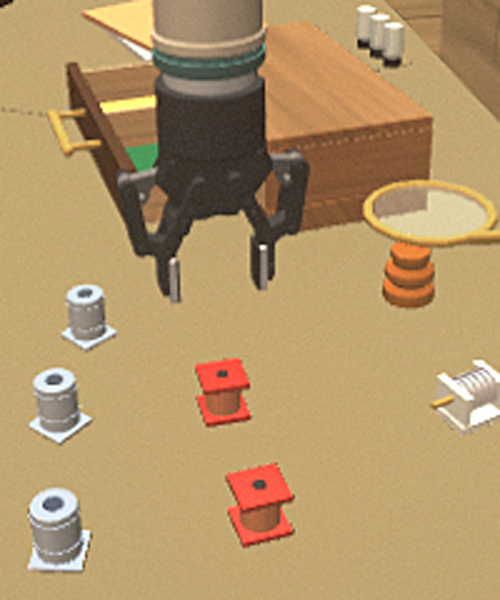

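Emit:
arm_command([
  [0.7,-0.15,-1.25,0,0,0,-1],
  [0.7,0,0,-2,0,0,0],
  [0.7,0,0,-2,0,0,0],
  [0.7,0,0,-2,0,0,0],
  [0.7,0,0,-2,0,0,0],
  [0.7,0,0,-1,0,0,0],
  [0.7,0,0,-0.6,0,0,0],
  [0.7,0,0,0,0,0,0],
  [0.2,0,0,0,0,0,0],
  [0.2,0,0,0,0,0,0],
  [0.2,0,0,0,0,0,0],
  [0.2,0,0,0,0,0,0],
  [0.2,0,0,0,0,0,0],
])

```text
clock: 8.95
eef_pos: [575.2, -265.8, 6.3]
tool_rot: [1.06, 1.568, -0.409]
force: [-0.1, -0.2, 6.7]
width: 34.5
```

Emit:
arm_command([
  [0.2,0,0,1,0,0,0],
  [0.2,0,0,2,0,0,0],
  [0.2,0,0,3,0,0,0],
  [0.2,0,0,4,0,0,0],
  [0.2,0,0,3,0,0,0],
  [0.2,0,0,0,0,0,0],
])

```text
clock: 9.45
eef_pos: [578.0, -267.5, 142.1]
tool_rot: [1.037, 1.559, -0.432]
force: [0.5, -1.4, -0.4]
width: 34.5
```

```bash
python3 - <<'E'
from h import *
st()
crop("side",190,120,390,360,"s4.png",2.5)
E
```

```text
t 9.45 tcp [ 578.  -267.5  142.1] toolx [ 0.011 -0.005 -1.   ] jawdir deg 5.83 F [ 0.5 -1.4 -0.4] w 34.5
```

View pics/s4.png

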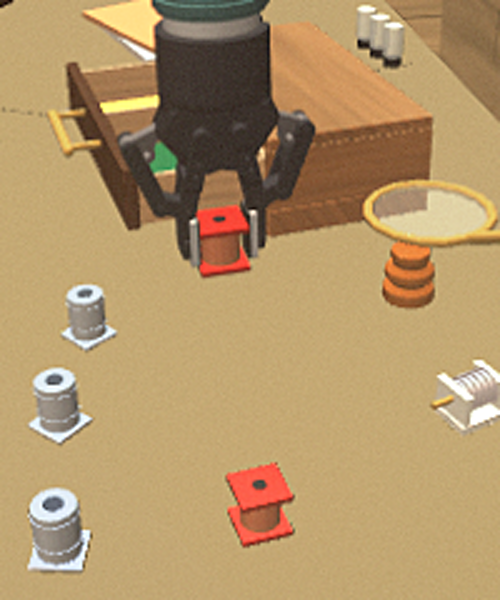

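Emit:
arm_command([
  [0.2,0,1.5,0,0,0,0],
  [0.2,-0.1,3,0,0,0,0],
  [0.2,-0.1,3,0,0,0,0],
  [0.2,-0.1,3,0,0,0,0.5],
  [0.2,-0.1,3,0,0,0,0.5],
  [0.2,-0.1,3,0,0,0,0.5],
  [0.2,-0.1,3,0,0,0,0.5],
  [0.2,-0.1,3,0,0,0,0.5],
  [0.2,-0.1,3,0,0,0,0.5],
  [0.2,-0.1,3,0,0,0,0.5],
  [0.2,-0.1,3,0,0,0,0.5],
  [0.2,-0.1,3,0,0,0,0],
  [0.2,-0.1,3,0,0,0,0],
  [0.2,0,2.5,0,0,0,0],
  [0.2,0,0,0,0,0,0],
  [0.2,0,0,0,0,0,0],
])

```text
clock: 10.83
eef_pos: [559.7, 138.0, 133.0]
tool_rot: [-1.824, 1.567, 3.065]
force: [0.1, -0.0, -1.2]
width: 34.3
```

```bash
python3 - <<'E'
from h import *
st()
E
```

```text
t 10.83 tcp [559.7 138.  133. ] toolx [-0.004  0.    -1.   ] jawdir deg 10.14 F [ 0.1 -0.  -1.2] w 34.3
```

Emit:
arm_command([
  [0.2,0.7,-0.4,0,0,0,0],
  [0.2,0,0,-2,0,0,0],
  [0.2,0,0,-2,0,0,0],
  [0.2,0,0,-2,0,0,0],
  [0.2,0,0,-1,0,0,0],
  [0.2,0,0,-0.7,0,0,0],
  [0.2,0,0,0,0,0,0],
  [0.2,0,0,0,0,0,0],
])

```text
clock: 11.5
eef_pos: [569.6, 130.0, 58.0]
tool_rot: [0.466, 1.57, -0.934]
force: [0.2, 0.1, -1.2]
width: 34.6
```

```bash
python3 - <<'E'
from h import *
st()
crop("side",190,100,370,230,"s5.png",4)
crop("top",80,110,260,260,"t5.png",4)
E
```

```text
t 11.5 tcp [569.6 130.   58. ] toolx [ 0. -0. -1.] jawdir deg 9.79 F [ 0.2  0.1 -1.2] w 34.6
```

View pics/s5.png

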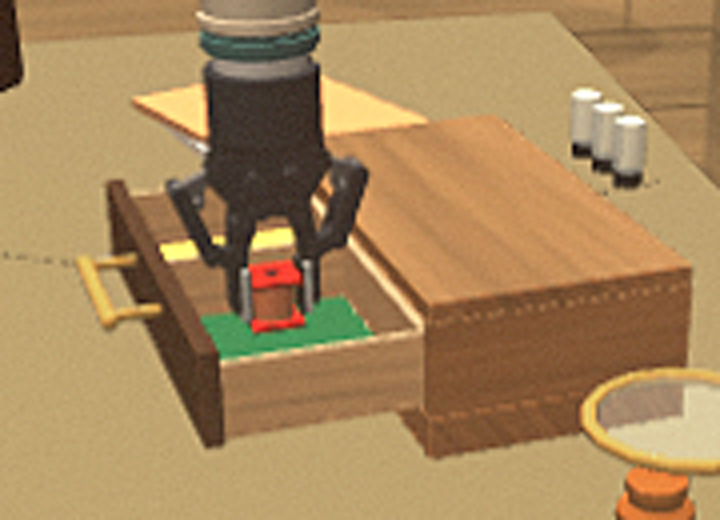

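View pics/t5.png

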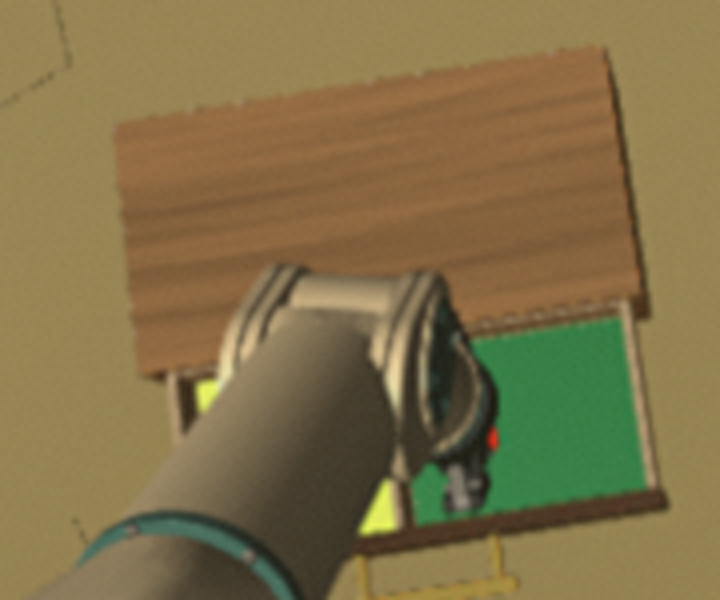

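Emit:
arm_command([
  [0.2,0,0.2,-0.5,0,0,0],
  [0.2,0,0,-0.4,0,0,0],
  [0.2,0,0,0,0,0,0],
  [0.2,0,0,0,0,0,0],
])

```text
clock: 11.93
eef_pos: [569.0, 132.9, 48.6]
tool_rot: [-1.77, 1.57, 3.114]
force: [-0.6, -0.0, -1.0]
width: 34.7
```

```bash
python3 - <<'E'
from h import *
st(); print(p2w("top",203.5,220,80))
E
```

```text
t 11.93 tcp [569.  132.9  48.6] toolx [-0.  0. -1.] jawdir deg 9.86 F [-0.6 -0.  -1. ] w 34.7
[555.34250539 112.76981078  80.        ]
```

Emit:
arm_command([
  [0.2,0,0,-0.25,0,0,0],
  [0.2,0,0,0,0,0,0],
  [0.6,0,0,0,0,0,0],
  [0.6,0,0,0,0,0,0],
  [0.6,0,0,0,0,0,0],
  [0.6,0,0,1,0,0,0],
  [0.6,0,0,2,0,0,0],
  [0.6,0,0,3,0,0,0],
  [0.6,0,0,3,0,0,0],
  [0.6,0,-3,1,0,0,0],
  [0.7,0,-3,0,0,0,0],
  [0.7,0,-3,0,0,0,0],
  [0.7,0,-3,0,0,0,0],
  [0.7,0,-3,0,0,0,0],
  [0.7,0,-3,0,0,0,0],
  [0.7,0,-3,0,0,0,0],
  [0.7,0,-3,0,0,0,0],
  [0.7,0,-3,0,0,0,0],
  [0.7,0,-3,0,0,0,0],
])

```text
clock: 13.52
eef_pos: [569.1, -168.8, 147.1]
tool_rot: [1.214, 1.57, -0.185]
force: [0.4, 0.3, -0.4]
width: 60.0
```

```bash
python3 - <<'E'
from h import *
st()
im=crop("top",80,110,260,260,"t6.png",4); cv2.imwrite("pics/top6.png",im)
cv2.imwrite("pics/side6.png",ctrl.get_image("side"))
E
```

```text
t 13.52 tcp [ 569.1 -168.8  147.1] toolx [ 0.001 -0.    -1.   ] jawdir deg 9.84 F [ 0.4  0.3 -0.4] w 60.0
```

View pics/t6.png

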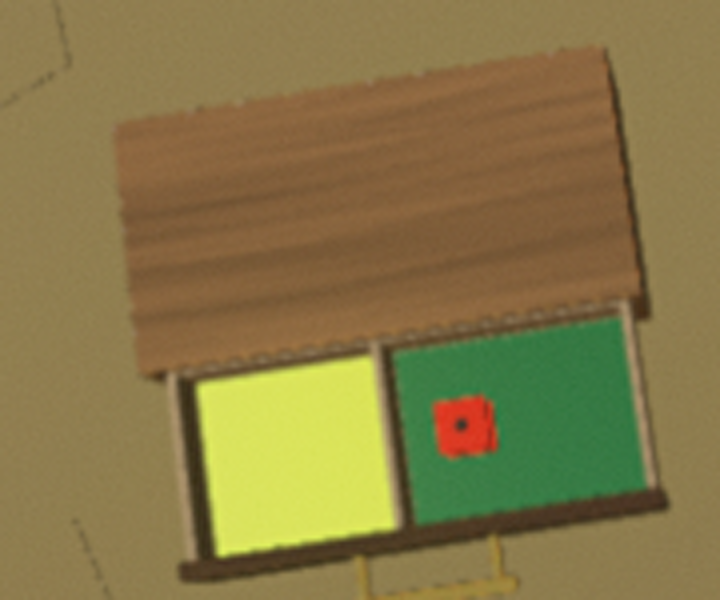

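View pics/side6.png

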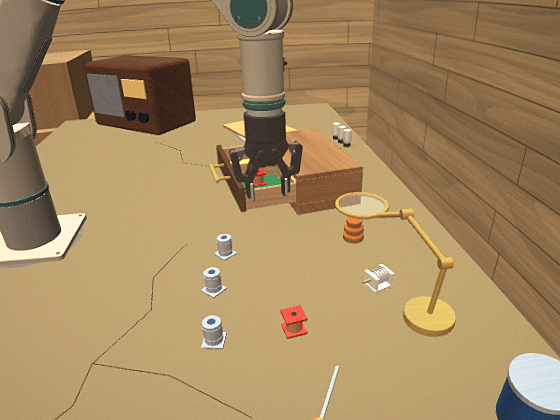

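Emit:
arm_command([
  [0.7,0,-1.5,0,0,0,0],
  [0.7,0.2,-3,-1,0,0,0],
  [0.7,0.2,-3,-1,0,0,0],
  [0.7,0.2,-3,-1,0,0,0],
  [0.7,0.2,-3,-1,0,0,0.5],
  [0.7,0.2,-3,-1,0,0,0.5],
  [0.7,0.2,-3,0,0,0,0],
  [0.7,0.1,-2.5,0,0,0,0],
  [0.7,0,0,0,0,0,0],
  [0.7,0,0,0,0,0,0],
])

```text
clock: 14.45
eef_pos: [581.5, -389.0, 96.6]
tool_rot: [-0.416, 1.57, -1.8]
force: [-0.8, 1.1, 0.1]
width: 60.2
```

```bash
python3 - <<'E'
from h import *
st()
crop("top",270,190,410,290,"t7.png",5)
E
```

```text
t 14.45 tcp [ 581.5 -389.    96.6] toolx [-0.    -0.001 -1.   ] jawdir deg 10.69 F [-0.8  1.1  0.1] w 60.2
```

View pics/t7.png

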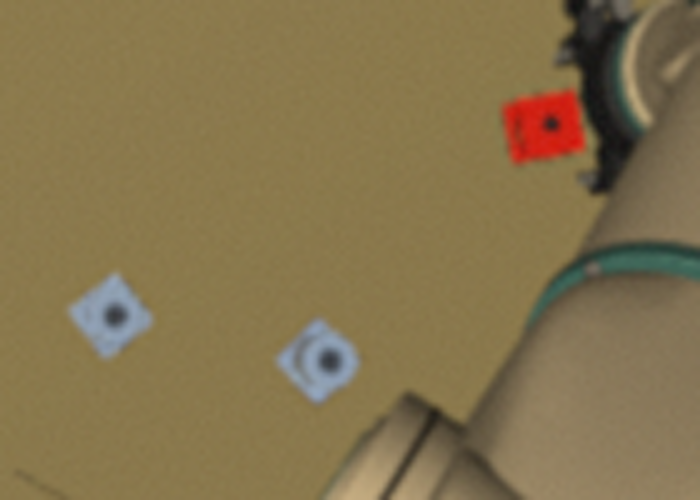

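Emit:
arm_command([
  [0.7,0.1,-0.15,-1.5,0,0,0],
  [0.7,0,0,-2,0,0,0],
  [0.7,0,0,-2,0,0,0],
  [0.7,0,0,-2,0,0,0],
  [0.7,0,0,-1.2,0,0,0],
  [0.7,0,0,-0.6,0,0,0],
  [0.7,0,0,0,0,0,0],
  [0.2,0,0,0,0,0,0],
  [0.2,0,0,0,0,0,0],
  [0.2,0,0,0,0,0,0],
  [0.2,0,0,0,0,0,0],
  [0.2,0,0,0,0,0,0],
  [0.2,0,0,1,0,0,0],
  [0.2,0,0,2,0,0,0],
  [0.2,0,0,3,0,0,0],
  [0.2,0,0,4,0,0,0],
  [0.2,0,0,3,0,0,0],
  [0.2,0,0,0,0,0,0],
])

```text
clock: 16.0
eef_pos: [586.7, -391.9, 141.6]
tool_rot: [0.774, 1.558, -0.608]
force: [1.0, -0.1, 0.2]
width: 34.6
```

```bash
python3 - <<'E'
from h import *
st()
crop("side",190,120,390,360,"s8.png",2.5)
E
```

```text
t 16.0 tcp [ 586.7 -391.9  141.6] toolx [ 0.011 -0.007 -1.   ] jawdir deg 10.83 F [ 1.  -0.1  0.2] w 34.6
```

View pics/s8.png

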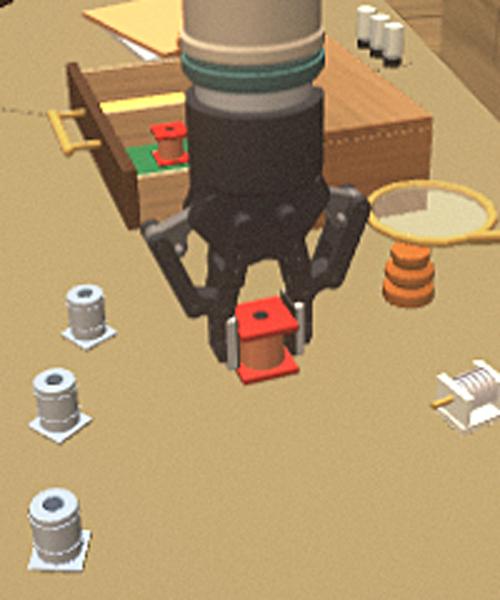

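Emit:
arm_command([
  [0.2,0,1.5,0,0,0,0],
  [0.2,0,3,0,0,0,0],
  [0.2,0,3,0,0,0,0],
  [0.2,0,3,0,0,0,0],
  [0.2,0,3,0,0,0,0],
  [0.2,0,3,0,0,0,0],
  [0.2,0,3,0,0,0,0],
  [0.2,0,3,0,0,0,0],
  [0.2,0,3,0,0,0,0],
  [0.2,0,3,0,0,0,0],
  [0.2,0,3,0,0,0,0],
  [0.2,0,3,0,0,0,0],
  [0.2,0,3,0,0,0,0],
  [0.2,0,3,0,0,0,0],
  [0.2,0,3,0,0,0,0],
  [0.2,0,1.5,0,0,0,0],
  [0.2,0,0,0,0,0,0],
  [0.2,0,0,0,0,0,0],
])

```text
clock: 17.55
eef_pos: [582.4, 62.1, 132.6]
tool_rot: [-1.609, 1.569, -2.988]
force: [-0.6, -0.7, 0.5]
width: 34.8
```

```bash
python3 - <<'E'
from h import *
st()
E
```

```text
t 17.55 tcp [582.4  62.1 132.6] toolx [-0.002 -0.    -1.   ] jawdir deg 10.98 F [-0.6 -0.7  0.5] w 34.8
```

Emit:
arm_command([
  [0.2,-0.3,-0.2,0,0,0,-1],
  [0.2,0,0,-2,0,0,0],
  [0.2,0,0,-2,0,0,0],
  [0.2,0,0,-2,0,0,0],
  [0.2,0,0,-1.2,0,0,0],
  [0.2,0,0,-0.8,0,0,0],
  [0.2,0,0,0,0,0,0],
  [0.2,0,0,0,0,0,0],
])

```text
clock: 18.22
eef_pos: [580.4, 58.4, 53.4]
tool_rot: [-0.375, 1.57, -1.776]
force: [0.3, 0.1, -0.3]
width: 35.1
```

Emit:
arm_command([
  [0.2,0,0.2,-0.5,0,0,0],
  [0.2,0,0,-0.3,0,0,0],
  [0.2,0,0,0,0,0,0],
  [0.6,0,0,0,0,0,0],
  [0.6,0,0,0,0,0,0],
  [0.6,0,0,0,0,0,0],
  [0.6,0,0,1,0,0,0],
  [0.6,0,0,2,0,0,0],
  [0.6,0,0,3,0,0,0],
  [0.6,0,0,3,0,0,0],
  [0.7,-2,-3,1,0,0,4],
  [0.7,-2,-3,0,0,0,5],
  [0.7,-2,-3,0,0,0,5],
  [0.7,-2,-3,0,0,0,5],
  [0.7,-2,-3,0,0,0,5],
  [0.7,-1,-3,0,0,0,5],
  [0.7,0,0,0,0,0,2],
  [0.7,0,0,0,0,0,0],
])

```text
clock: 19.72
eef_pos: [469.8, -121.3, 146.3]
tool_rot: [0.263, 1.569, -0.6]
force: [0.1, -0.2, -1.2]
width: 59.7
```

```bash
python3 - <<'E'
from h import *
st()
im=crop("top",80,110,260,260,"t9.png",4); cv2.imwrite("pics/top9.png",im)
cv2.imwrite("pics/side9.png",ctrl.get_image("side"))
for l in("can1","coil1"):
  for n in("top","side"): print(l,n,[(np.round(d["centre"]).tolist(),round(d["conf"],2)) for d in ctrl.spot_in(l,n)])
E
```

```text
t 19.72 tcp [ 469.8 -121.3  146.3] toolx [ 0.001 -0.001 -1.   ] jawdir deg 40.58 F [ 0.1 -0.2 -1.2] w 59.7
can1 top [([446.0, -389.0, 43.0], 0.52), ([450.0, -259.0, 45.0], 0.51)]
can1 side [([443.0, -269.0, 26.0], 0.76), ([449.0, -409.0, 29.0], 0.74), ([499.0, -119.0, 29.0], 0.63)]
coil1 top [([565.0, 132.0, 71.0], 0.51), ([579.0, 60.0, 75.0], 0.44)]
coil1 side [([562.0, 127.0, 73.0], 0.73), ([578.0, 56.0, 77.0], 0.63)]
```

View pics/top9.png

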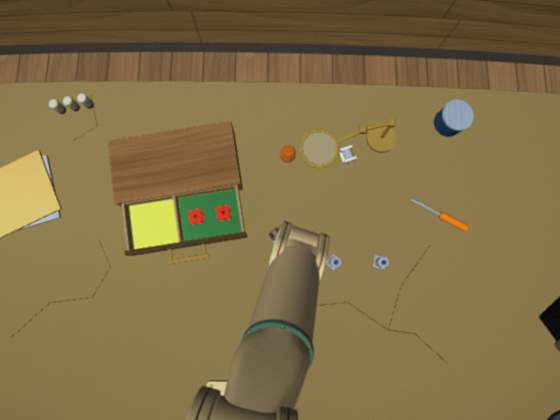

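View pics/side9.png

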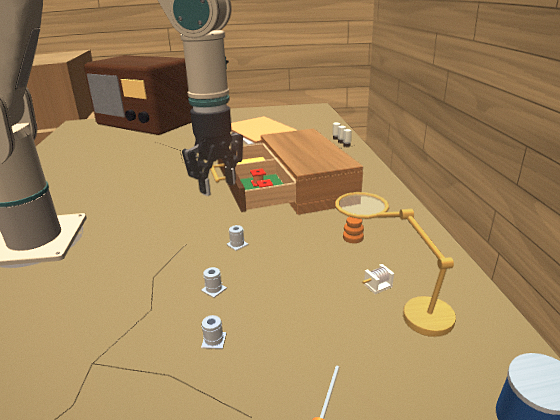

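Emit:
arm_command([
  [0.7,-0.5,-2,0,0,0,1],
  [0.7,-0.5,-3,-1,0,0,1],
  [0.7,-0.5,-3,-1,0,0,1],
  [0.7,-0.5,-3,-1,0,0,1],
  [0.7,-0.5,-3,-1,0,0,0],
  [0.7,0,0,0,0,0,0],
  [0.7,0,0,0,0,0,0],
])

```text
clock: 20.6
eef_pos: [444.6, -259.9, 104.5]
tool_rot: [-2.308, 1.569, -3.099]
force: [-0.4, -0.1, -0.0]
width: 59.8
```

```bash
python3 - <<'E'
from h import *
st()
im=crop("top",260,200,400,280,"t10.png",5)
im=crop("side",190,200,290,360,"s10.png",4)
E
```

```text
t 20.6 tcp [ 444.6 -259.9  104.5] toolx [-0.001 -0.    -1.   ] jawdir deg 44.67 F [-0.4 -0.1 -0. ] w 59.8
```

View pics/t10.png

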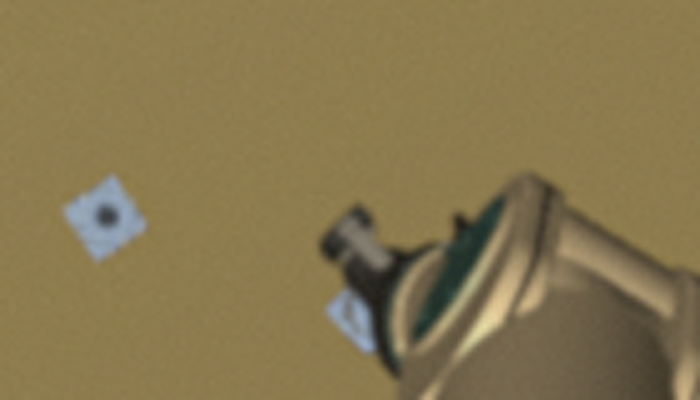

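View pics/s10.png

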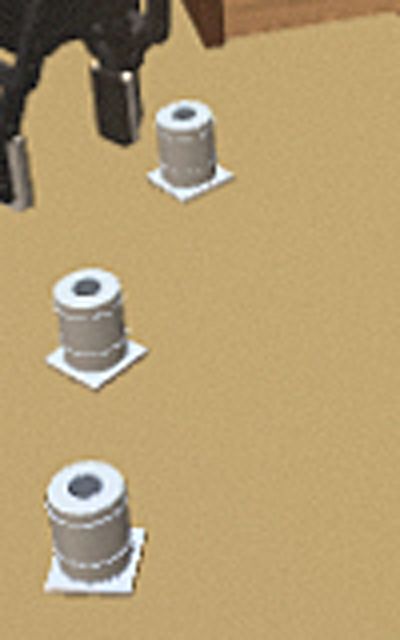

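Emit:
arm_command([
  [0.7,0,0,-2,0,0,0],
  [0.7,0,0,-2,0,0,0],
  [0.7,0,0,-2,0,0,0],
  [0.7,0,0,-2,0,0,0],
  [0.7,0,0,-1,0,0,0],
  [0.7,0,0,-0.5,0,0,0],
  [0.7,0,0,0,0,0,0],
  [0.2,0,0,0,0,0,0],
  [0.2,0,0,0,0,0,0],
  [0.2,0,0,0,0,0,0],
  [0.2,0,0,0,0,0,0],
  [0.2,0,0,0,0,0,0],
])

```text
clock: 21.7
eef_pos: [446.1, -259.0, 11.5]
tool_rot: [0.429, 1.569, -0.359]
force: [-1.3, 0.4, 6.8]
width: 30.5
```

Emit:
arm_command([
  [0.2,0,0,1,0,0,0],
  [0.2,0,0,2,0,0,0],
  [0.2,0,0,3,0,0,0],
  [0.2,0,0,4,0,0,0],
  [0.2,0,0,3,0,0,0],
  [0.2,0,0,1,0,0,0],
  [0.2,0,0,0,0,0,0],
])

```text
clock: 22.28
eef_pos: [446.9, -259.8, 153.6]
tool_rot: [0.313, 1.564, -0.476]
force: [0.1, 0.2, -0.9]
width: 30.7
```

```bash
python3 - <<'E'
from h import *
st()
im=crop("side",160,130,310,360,"s11.png",2.6)
E
```

```text
t 22.28 tcp [ 446.9 -259.8  153.6] toolx [ 0.006 -0.003 -1.   ] jawdir deg 44.83 F [ 0.1  0.2 -0.9] w 30.7
```

View pics/s11.png

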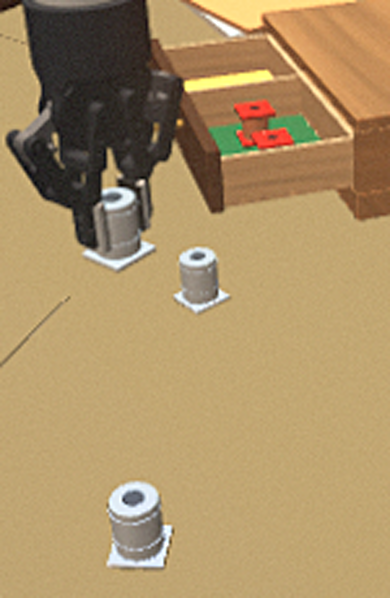

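Emit:
arm_command([
  [0.2,0.5,2,0,0,0,-1],
  [0.2,0.5,3,0,0,0,-2],
  [0.2,0.5,3,0,0,0,-2],
  [0.2,0.5,3,0,0,0,-2],
  [0.2,0.5,3,0,0,0,-2],
  [0.2,0.5,3,0,0,0,-2],
  [0.2,0.5,3,0,0,0,-2],
  [0.2,0.5,3,0,0,0,-2],
  [0.2,0.5,3,0,0,0,-2],
  [0.2,0.5,3,0,0,0,-2],
  [0.2,0.5,3,0,0,0,-2],
  [0.2,0.5,3,0,0,0,-2],
  [0.2,0.5,3,0,0,0,-2],
  [0.2,0.5,3,0,0,0,-2],
  [0.2,0.5,3,0,0,0,-2],
  [0.2,0.5,3,0,0,0,-2],
  [0.2,0.5,3,0,0,0,-2],
  [0.2,0.5,3,0,0,0,-2],
  [0.2,0,3,0,0,0,0],
  [0.2,0,0,0,0,0,0],
])

```text
clock: 24.0
eef_pos: [532.6, 309.5, 147.3]
tool_rot: [-2.484, 1.566, 2.409]
force: [-0.2, 1.7, -0.3]
width: 30.5
```

```bash
python3 - <<'E'
from h import *
st()
im=crop("top",80,110,260,260,"t12.png",4)
E
```

```text
t 24.0 tcp [532.6 309.5 147.3] toolx [-0.003  0.003 -1.   ] jawdir deg 10.36 F [-0.2  1.7 -0.3] w 30.5
```

View pics/t12.png

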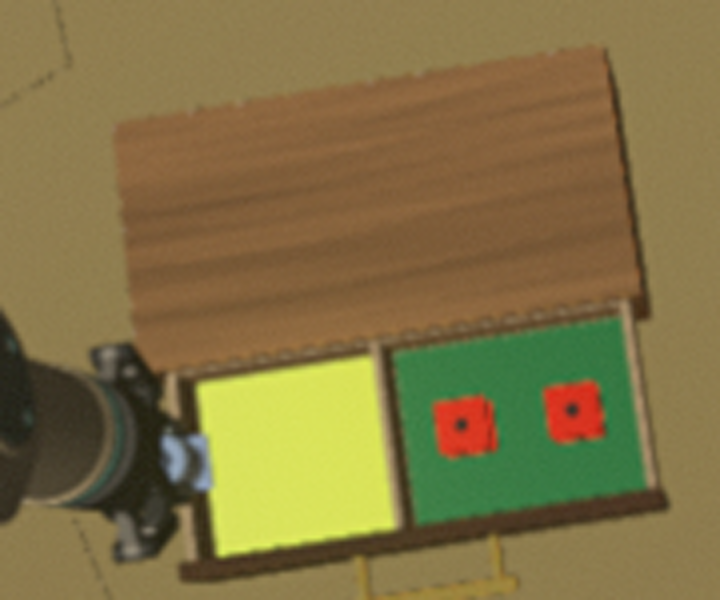

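Emit:
arm_command([
  [0.2,0.6,-1.2,0,0,0,-0.5],
  [0.2,0,0,0,0,0,0],
  [0.2,0,0,-1,0,0,0],
  [0.2,0,0,0,0,0,0],
  [0.2,0,0,0,0,0,0],
])

```text
clock: 24.47
eef_pos: [540.6, 288.0, 139.3]
tool_rot: [-1.335, 1.569, -2.745]
force: [-0.0, -0.0, -0.9]
width: 30.1
```

Emit:
arm_command([
  [0.2,-0.2,0.9,0,0,0,0],
  [0.2,0,0,-2,0,0,0],
  [0.2,0,0,-2,0,0,0],
  [0.2,0,0,-1,0,0,0],
  [0.2,0,0,0,0,0,0],
  [0.2,0,0,0,0,0,0],
])

```text
clock: 24.97
eef_pos: [539.0, 298.5, 90.2]
tool_rot: [-1.38, 1.57, -2.787]
force: [0.1, 0.5, -0.4]
width: 30.4
```

```bash
python3 - <<'E'
from h import *
st()
im=crop("top",80,110,260,260,"t13.png",4)
im=crop("side",190,100,370,230,"s13.png",4)
E
```

```text
t 24.97 tcp [539.  298.5  90.2] toolx [-0.001 -0.    -1.   ] jawdir deg 9.36 F [ 0.1  0.5 -0.4] w 30.4
```

View pics/t13.png

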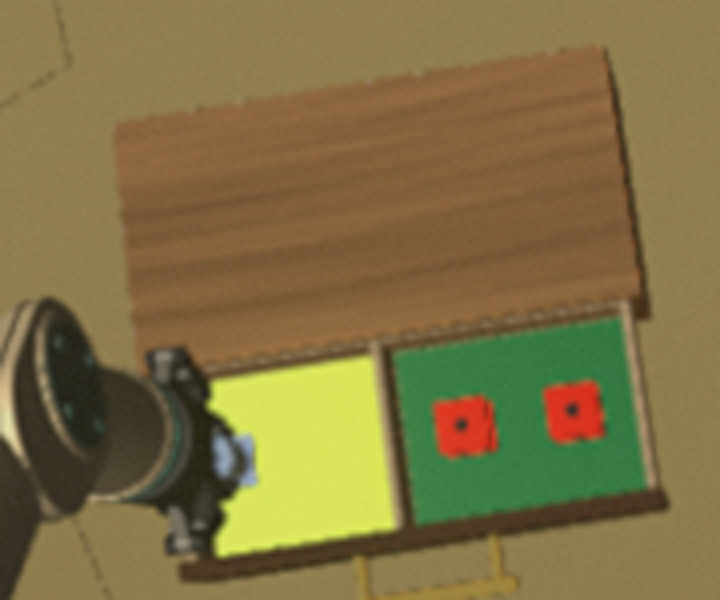

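View pics/s13.png

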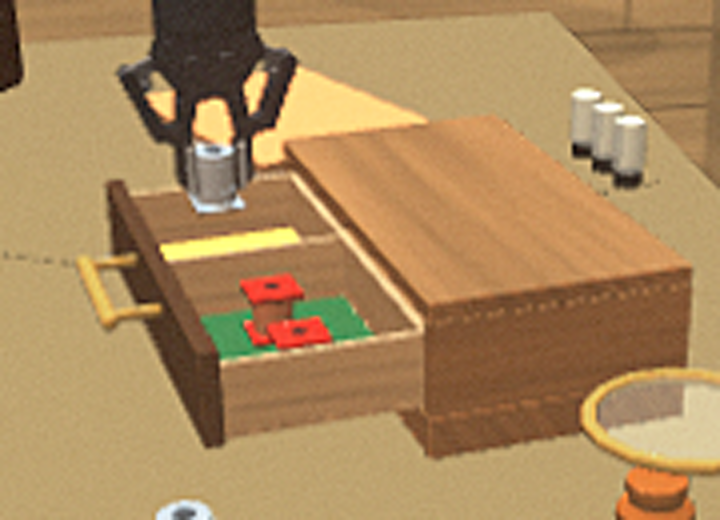

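Emit:
arm_command([
  [0.2,0,-0.1,-1.5,0,0,0],
  [0.2,0,0,-1.2,0,0,0],
  [0.2,0,0,-0.7,0,0,0],
  [0.2,0,0,-0.3,0,0,0],
  [0.2,0,0,0,0,0,0],
  [0.2,0,0,0,0,0,0],
])

```text
clock: 25.57
eef_pos: [539.4, 297.3, 53.4]
tool_rot: [1.771, 1.571, 0.363]
force: [-0.1, -0.6, -0.1]
width: 30.9
```

Emit:
arm_command([
  [0.2,0,0,-0.15,0,0,0],
  [0.2,0,0,0,0,0,0],
  [0.6,0,0,0,0,0,0],
  [0.6,0,0,0,0,0,0],
  [0.6,0,0,0,0,0,0],
  [0.6,0,0,1,0,0,0],
  [0.6,0,0,2,0,0,0],
  [0.6,0,0,3,0,0,0],
  [0.6,0,0,3,0,0,0],
  [0.6,0,-2,1,0,0,0],
  [0.7,-0.2,-3,0,0,0,0],
  [0.7,-0.2,-3,0,0,0,0],
  [0.7,-0.2,-3,0,0,0,0],
  [0.7,-0.2,-3,0,0,0,0],
  [0.7,-0.2,-3,0,0,0,0],
  [0.7,-0.2,-3,0,0,0,0],
  [0.7,-0.2,-3,0,0,0,0],
  [0.7,0,-3,0,0,0,0],
  [0.7,0,0,0,0,0,0],
])

```text
clock: 27.15
eef_pos: [524.9, 28.8, 152.8]
tool_rot: [0.083, 1.566, -1.335]
force: [-0.5, -1.0, 0.9]
width: 59.6
```

```bash
python3 - <<'E'
from h import *
st()
q=np.array([p2w("top",260+x/5,200+y/5,4)[:2] for x,y in [(63,210),(112,176),(147,224),(98,261)]])
print(p2w("top",281.2,243.2,44),q.mean(0),[np.degrees(np.arctan2(*(q[(i+1)%4]-q[i])[::-1]))%90 for i in range(4)])
crop("top",80,110,410,280,"t14.png",2.4)
crop("side",190,100,370,360,"s14.png",2.3)
E
```

```text
t 27.15 tcp [524.9  28.8 152.8] toolx [ 0.001 -0.004 -1.   ] jawdir deg 8.78 F [-0.5 -1.   0.9] w 59.6
[ 496.0678097  -104.00503009   44.        ] [ 496.27616868 -104.50996716] [np.float64(35.596185251854514), np.float64(36.91770173445465), np.float64(37.770499667944634), np.float64(35.40620487484645)]
```

View pics/t14.png

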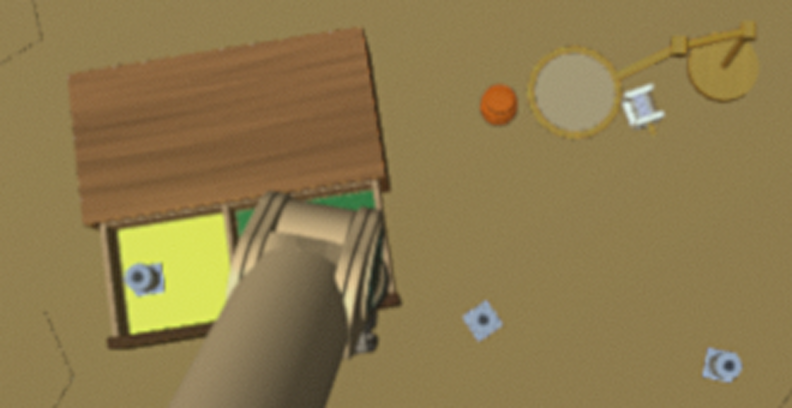

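View pics/s14.png

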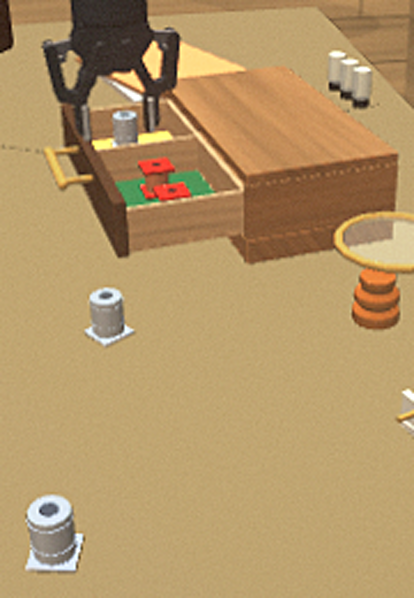

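Emit:
arm_command([
  [0.7,-0.4,-1.8,0,0,0,4],
  [0.7,-0.5,-2.3,0,0,0,4],
  [0.7,-0.5,-2.3,0,0,0,4],
  [0.7,-0.5,-2.3,0,0,0,4],
  [0.7,-0.5,-2.3,-1,0,0,4],
  [0.7,-0.5,-2.3,-2,0,0,4],
  [0.7,0,0,-2,0,0,3.7],
  [0.7,0,0,0,0,0,0],
  [0.7,0,0,0,0,0,0],
  [0.7,0,0,0,0,0,0],
])

```text
clock: 28.08
eef_pos: [497.1, -94.2, 102.5]
tool_rot: [1.539, 1.57, 0.615]
force: [-0.1, 0.5, 0.1]
width: 60.2
```

Emit:
arm_command([
  [0.7,-0.1,-1.0,-1,0,0,0],
  [0.7,0,0,-2,0,0,0],
  [0.7,0,0,-2,0,0,0],
  [0.7,0,0,-2,0,0,0],
  [0.7,0,0,-1.3,0,0,0],
  [0.7,0,0,-0.9,0,0,0],
  [0.7,0,0,0,0,0,0],
  [0.7,0,0,0,0,0,0],
])

```text
clock: 28.75
eef_pos: [495.9, -105.1, 10.3]
tool_rot: [0.89, 1.57, -0.033]
force: [-0.1, -0.3, 0.5]
width: 59.7
```

Emit:
arm_command([
  [0.2,0,0,0,0,0,0],
  [0.2,0,0,0,0,0,0],
  [0.2,0,0,0,0,0,0],
  [0.2,0,0,0,0,0,0],
  [0.2,0,0,0,0,0,0],
])

```text
clock: 29.17
eef_pos: [496.2, -105.7, 11.1]
tool_rot: [0.868, 1.569, -0.056]
force: [-0.3, 0.1, 5.1]
width: 30.6
```

Emit:
arm_command([
  [0.2,0,0,1,0,0,0],
  [0.2,0,0,2,0,0,0],
  [0.2,0,0,3,0,0,0],
  [0.2,0,0,4,0,0,0],
  [0.2,0,0,3,0,0,0],
  [0.2,0,0,1,0,0,0],
  [0.2,0,0,0,0,0,0],
])

```text
clock: 29.75
eef_pos: [497.2, -106.2, 153.2]
tool_rot: [0.784, 1.564, -0.141]
force: [0.3, 0.5, -0.0]
width: 30.7
```

```bash
python3 - <<'E'
from h import *
st()
crop("side",160,80,370,360,"s15.png",2.1)
E
```

```text
t 29.75 tcp [ 497.2 -106.2  153.2] toolx [ 0.007 -0.001 -1.   ] jawdir deg 37.04 F [ 0.3  0.5 -0. ] w 30.7
```

View pics/s15.png

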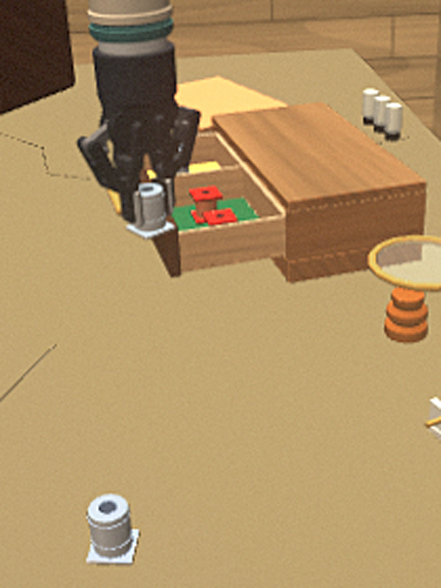

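Emit:
arm_command([
  [0.2,0.3,1.6,0,0,0,-2],
  [0.2,0.4,2.7,0,0,0,-2.1],
  [0.2,0.4,2.7,0,0,0,-2.1],
  [0.2,0.4,2.7,0,0,0,-2.1],
  [0.2,0.4,2.7,0,0,0,-2.1],
  [0.2,0.4,2.7,0,0,0,-2.1],
  [0.2,0.4,2.7,0,0,0,-2.1],
  [0.2,0.4,2.7,0,0,0,-2.1],
  [0.2,0.4,2.7,0,0,0,-2.1],
  [0.2,0.4,2.7,0,0,0,-2.1],
  [0.2,0.4,2.7,0,0,0,-2.1],
  [0.2,0.4,2.7,0,0,0,-2.1],
  [0.2,0.2,2.7,0,0,0,-2.1],
  [0.2,0,1.6,0,0,0,0],
  [0.2,0,0.3,0,0,0,0],
  [0.2,0,0,0,0,0,0],
  [0.2,0,0,0,0,0,0],
  [0.2,0,0,0,0,0,0],
])

```text
clock: 31.3
eef_pos: [544.3, 250.5, 149.6]
tool_rot: [-0.515, 1.569, -1.916]
force: [0.1, -0.1, -0.3]
width: 30.5
```

```bash
python3 - <<'E'
from h import *
st(); print(c2w((-152,85)),c2w((-152,42)))
E
```

```text
t 31.3 tcp [544.3 250.5 149.6] toolx [-0.001 -0.002 -1.   ] jawdir deg 9.69 F [ 0.1 -0.1 -0.3] w 30.5
[546.1494089  254.70106948] [553.54236021 212.34136846]
```

```bash
python3 - <<'E'
from h import *
print(w2c(p2w("top",80+138/2.4,110+278/2.4,84)), w2c(p2w("top",80+164/2.4,110+279/2.4,44)))
E
```

```text
[-155.46623708  126.97585838] [-156.60390031  108.40121961]
```

Emit:
arm_command([
  [0.2,0.15,0.25,0,0,0,0],
  [0.2,0,0,-2,0,0,0],
  [0.2,0,0,-2,0,0,0],
  [0.2,0,0,-1,0,0,0],
  [0.2,0,0,0,0,0,0],
  [0.2,0,0,0,0,0,0],
  [0.2,0,0,0,0,0,0],
])

```text
clock: 31.88
eef_pos: [546.6, 255.6, 100.7]
tool_rot: [1.738, 1.569, 0.339]
force: [0.8, 0.3, -0.5]
width: 30.6
```

```bash
python3 - <<'E'
from h import *
st()
crop("side",190,100,370,230,"s16.png",4)
crop("top",80,110,260,260,"t16.png",4)
E
```

```text
t 31.88 tcp [546.6 255.6 100.7] toolx [ 0.001  0.001 -1.   ] jawdir deg 9.81 F [ 0.8  0.3 -0.5] w 30.6
```

View pics/s16.png

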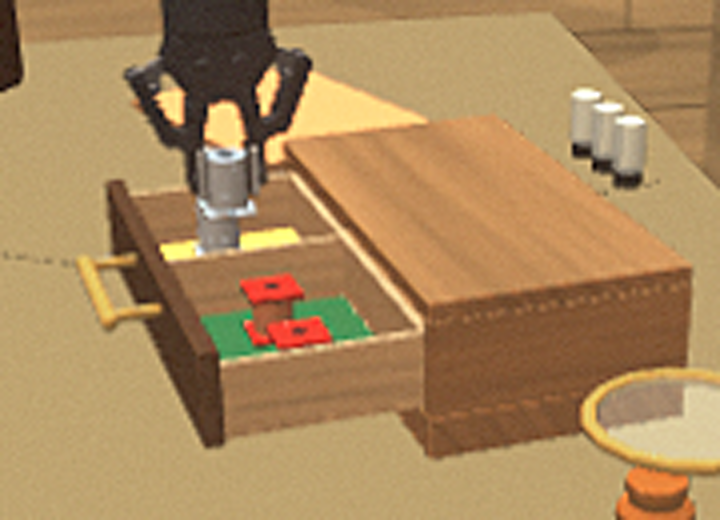

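View pics/t16.png

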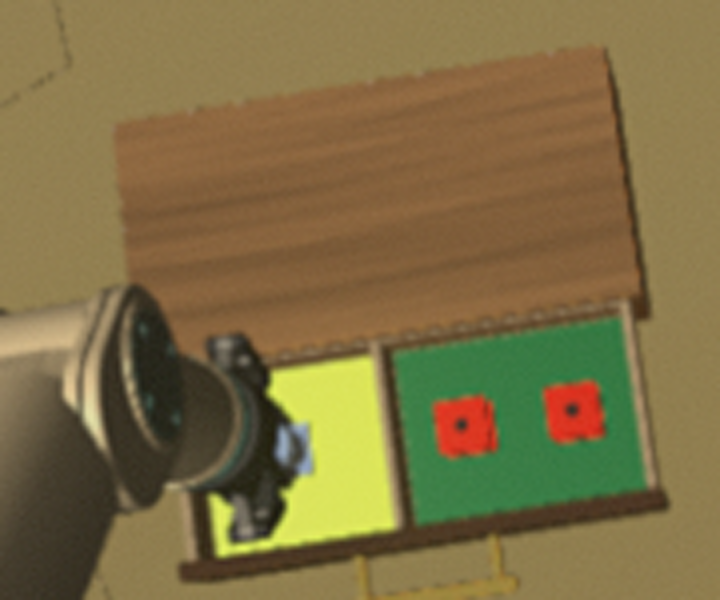

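Emit:
arm_command([
  [0.2,0,-0.2,0,0,0,0],
  [0.2,0,0,-1.5,0,0,0],
  [0.2,0,0,-1.5,0,0,0],
  [0.2,0,0,-1,0,0,0],
  [0.2,0,0,-0.5,0,0,0],
  [0.2,0,0,0,0,0,0],
  [0.2,0,0,0,0,0,0],
])

```text
clock: 32.57
eef_pos: [546.0, 253.7, 55.0]
tool_rot: [1.285, 1.571, -0.114]
force: [0.3, -0.5, -0.4]
width: 30.8
```

Emit:
arm_command([
  [0.2,0,0,-0.3,0,0,0],
  [0.2,0,0,0,0,0,0],
  [0.6,0,0,0,0,0,0],
  [0.6,0,0,0,0,0,0],
  [0.6,0,0,0,0,0,0],
  [0.6,0,0,1,0,0,0],
  [0.6,0,0,2,0,0,0],
  [0.6,0,0,3,0,0,0],
  [0.6,0,0,3,0,0,0],
  [0.6,0,-2,1,0,0,0],
  [0.7,-0.2,-3,0,0,0,-1],
  [0.7,-0.2,-3,0,0,0,-1],
  [0.7,-0.2,-3,0,0,0,-1],
  [0.7,-0.2,-3,0,0,0,-1],
  [0.7,-0.2,-3,0,0,0,-1],
  [0.7,-0.2,-3,0,0,0,-1],
  [0.7,-0.2,-3,0,0,0,-1],
  [0.7,-0.2,-3,0,0,0,-1],
  [0.7,-0.2,-3,0,0,0,-1],
  [0.7,-0.2,-3,0,0,0,-1],
])

```text
clock: 34.23
eef_pos: [525.7, -67.7, 152.7]
tool_rot: [1.682, 1.57, 0.107]
force: [0.0, -1.1, -0.3]
width: 60.2
```

Emit:
arm_command([
  [0.7,-0.5,-3,0,0,0,-1],
  [0.7,-0.5,-3,0,0,0,-1],
  [0.7,-0.5,-3,0,0,0,-1],
  [0.7,-0.5,-3,0,0,0,-1],
  [0.7,-0.5,-3,0,0,0,-1],
  [0.7,-0.5,-3,0,0,0,-1],
  [0.7,-0.5,-2,0,0,0,-1],
  [0.7,0,0,0,0,0,0],
  [0.7,0,0,0,0,0,0],
])

```text
clock: 34.98
eef_pos: [490.2, -267.8, 152.6]
tool_rot: [0.907, 1.57, -0.792]
force: [0.1, -0.4, 0.2]
width: 59.6
```

```bash
python3 - <<'E'
from h import *
st()
crop("top",80,110,410,280,"t17.png",2.4)
crop("side",160,100,340,360,"s17.png",2.3)
E
```

```text
t 34.98 tcp [ 490.2 -267.8  152.6] toolx [ 0.001 -0.001 -1.   ] jawdir deg -7.33 F [ 0.1 -0.4  0.2] w 59.6
```

View pics/t17.png

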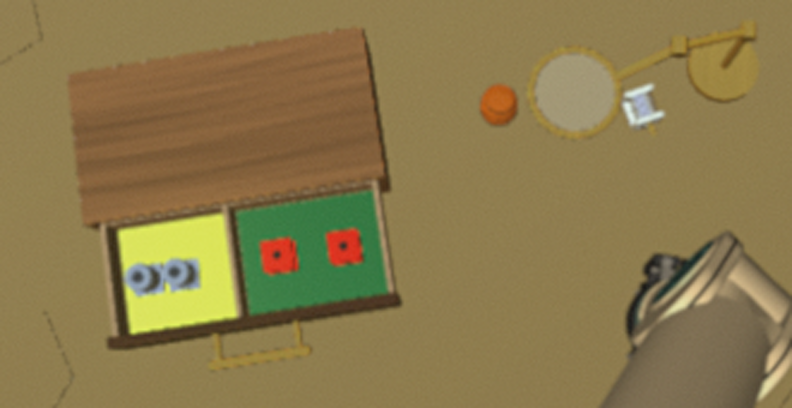

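View pics/s17.png

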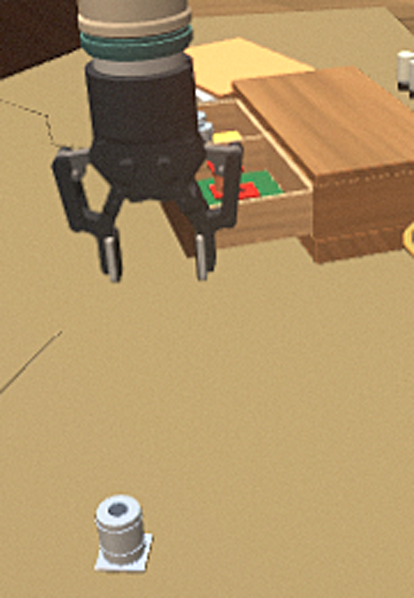

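```bash
python3 - <<'E'
from h import *
print(p2w("side",211.3,320.9,44))
E
```

```text
[ 446.64598226 -395.37094722   44.        ]
```

Emit:
arm_command([
  [0.7,-0.6,-2,0,0,0,-1],
  [0.7,-0.8,-2.2,-1,0,0,-1],
  [0.7,-0.8,-2.2,-1,0,0,-1],
  [0.7,-0.8,-2.2,-1,0,0,-1],
  [0.7,-0.8,-2.2,-1,0,0,-1],
  [0.7,-0.7,-2.1,-1,0,0,0],
  [0.7,0,0,0,0,0,0],
  [0.7,0,0,0,0,0,0],
  [0.7,0,0,0,0,0,0],
])

```text
clock: 35.83
eef_pos: [446.9, -393.3, 101.8]
tool_rot: [3.044, 1.569, 1.264]
force: [0.3, 0.5, 0.4]
width: 59.6
```

Emit:
arm_command([
  [0.7,-0.1,-0.3,-1,0,0,0],
  [0.7,0,0,-2,0,0,0],
  [0.7,0,0,-2,0,0,0],
  [0.7,0,0,-2,0,0,0],
  [0.7,0,0,-1.3,0,0,0],
  [0.7,0,0,-0.8,0,0,0],
  [0.7,0,0,0,0,0,0],
  [0.7,0,0,0,0,0,0],
])

```text
clock: 36.5
eef_pos: [445.0, -398.1, 10.8]
tool_rot: [2.95, 1.571, 1.168]
force: [0.1, -0.3, 0.6]
width: 59.9
```

Emit:
arm_command([
  [0.2,0,0,0,0,0,0],
  [0.2,0,0,0,0,0,0],
  [0.2,0,0,0,0,0,0],
  [0.2,0,0,0,0,0,0],
  [0.2,0,0,0,0,0,0],
])

```text
clock: 36.92
eef_pos: [445.6, -399.0, 12.1]
tool_rot: [1.131, 1.568, -0.652]
force: [0.7, 0.3, 6.7]
width: 30.5
```

Emit:
arm_command([
  [0.2,0,0,1,0,0,0],
  [0.2,0,0,2,0,0,0],
  [0.2,0,0,3,0,0,0],
  [0.2,0,0,4,0,0,0],
  [0.2,0,0,3,0,0,0],
  [0.2,0,0,1,0,0,0],
  [0.2,0,0,0,0,0,0],
])

```text
clock: 37.5
eef_pos: [446.1, -399.6, 154.3]
tool_rot: [1.11, 1.564, -0.673]
force: [0.2, 0.0, -1.3]
width: 30.7
```

```bash
python3 - <<'E'
from h import *
st()
crop("side",160,100,340,360,"s18.png",2.3)
E
```

```text
t 37.5 tcp [ 446.1 -399.6  154.3] toolx [ 0.005 -0.004 -1.   ] jawdir deg -12.15 F [ 0.2  0.  -1.3] w 30.7
```

View pics/s18.png

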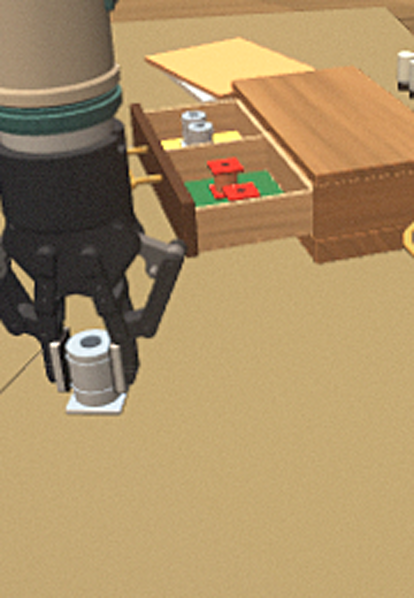

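Emit:
arm_command([
  [0.2,0.3,1.5,0,0,0,1],
  [0.2,0.5,3,0,0,0,1],
  [0.2,0.5,3,0,0,0,1],
  [0.2,0.5,3,0,0,0,1],
  [0.2,0.5,3,0,0,0,1],
  [0.2,0.5,3,0,0,0,1],
  [0.2,0.5,3,0,0,0,1],
  [0.2,0.5,3,0,0,0,1],
  [0.2,0.5,3,0,0,0,1],
  [0.2,0.5,3,0,0,0,1],
  [0.2,0.5,3,0,0,0,1],
  [0.2,0.5,3,0,0,0,1],
  [0.2,0.5,3,0,0,0,1],
])

```text
clock: 38.63
eef_pos: [505.5, -20.3, 148.7]
tool_rot: [-1.705, 1.566, 3.025]
force: [0.2, -0.4, -0.2]
width: 30.7
```

Emit:
arm_command([
  [0.2,0.5,3,0,0,0,1],
  [0.2,0.5,3,0,0,0,1],
  [0.2,0.5,3,0,0,0,1],
  [0.2,0.5,3,0,0,0,1],
  [0.2,0.5,3,0,0,0,1],
  [0.2,0.5,3,0,0,0,1],
  [0.2,0.5,2.5,0,0,0,1],
  [0.2,0.5,2,0,0,0,1],
  [0.2,0.3,1,0,0,0,1],
  [0.2,0,0,0,0,0,0],
  [0.2,0,0,0,0,0,0],
  [0.2,0,0,0,0,0,0],
])

```text
clock: 39.63
eef_pos: [549.9, 209.5, 150.0]
tool_rot: [-0.938, 1.568, -2.339]
force: [-0.9, 0.1, 0.4]
width: 30.2
```

```bash
python3 - <<'E'
from h import *
st(); print(w2c(p2w("top",80+180/2.4,110+271/2.4,84)), w2c(p2w("top",80+200/2.4,110+274/2.4,44)))
crop("side",190,100,370,230,"s19.png",4)
crop("top",80,110,260,260,"t19.png",4)
E
```

```text
t 39.63 tcp [549.9 209.5 150. ] toolx [-0.002 -0.002 -1.   ] jawdir deg 9.72 F [-0.9  0.1  0.4] w 30.2
[-154.97544837   77.3986666 ] [-157.34797283   64.6902499 ]
```

View pics/t19.png

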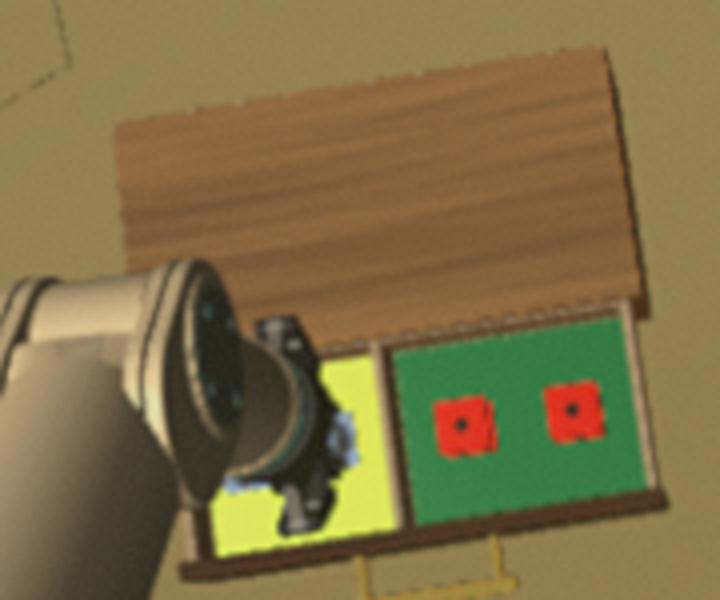

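View pics/s19.png

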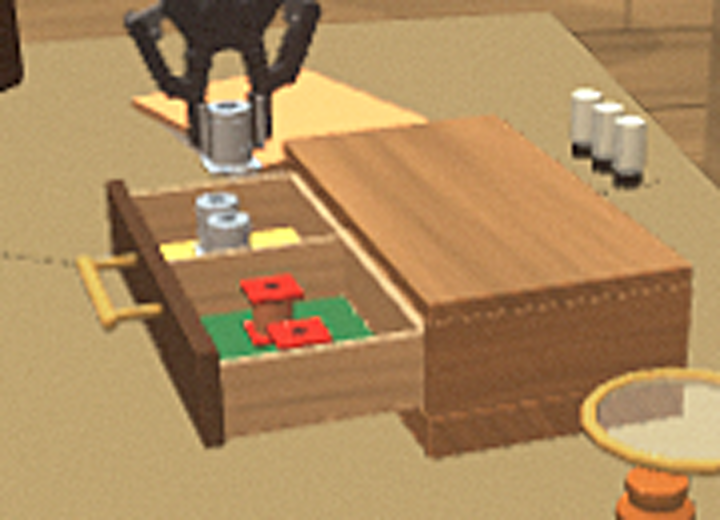

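```bash
python3 - <<'E'
import cv2
im=cv2.imread("pics/t17.png")[200:360,90:260]
cv2.imwrite("pics/t17z.png",cv2.resize(im,None,fx=4,fy=4,interpolation=cv2.INTER_CUBIC))
E
```

```text
(no output)
```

View pics/t17z.png

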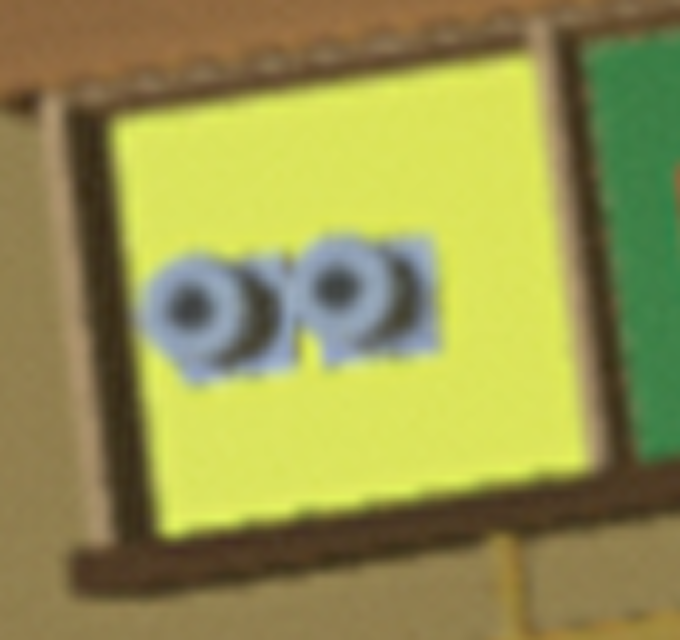

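Emit:
arm_command([
  [0.2,0.3,0.15,0,0,0,0],
  [0.2,0,0,-2,0,0,0],
  [0.2,0,0,-2,0,0,0],
  [0.2,0,0,-1,0,0,0],
  [0.2,0,0,0,0,0,0],
  [0.2,0,0,0,0,0,0],
  [0.2,0,0,0,0,0,0],
])

```text
clock: 40.32
eef_pos: [554.6, 213.1, 101.6]
tool_rot: [1.648, 1.569, 0.248]
force: [-0.3, 0.5, -0.6]
width: 30.3
```

```bash
python3 - <<'E'
from h import *
st()
crop("side",220,120,310,200,"s20.png",8)
crop("top",120,170,220,250,"t20.png",7)
E
```

```text
t 40.32 tcp [554.6 213.1 101.6] toolx [ 0.001  0.    -1.   ] jawdir deg 9.82 F [-0.3  0.5 -0.6] w 30.3
```

View pics/s20.png

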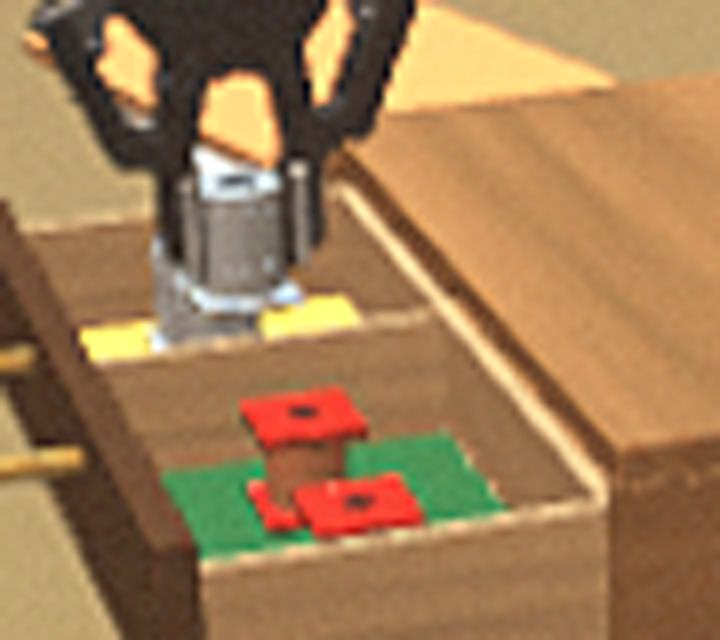

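View pics/t20.png

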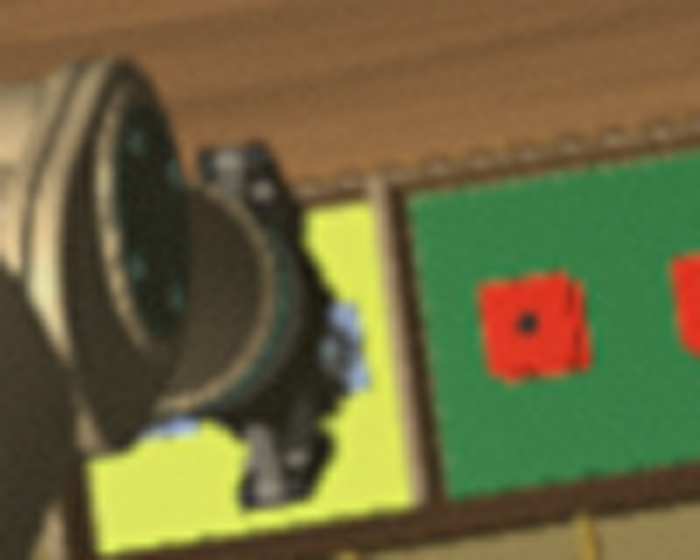

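```bash
python3 - <<'E'
from h import *
for u,v in[(358,305),(368,385)]: print(w2c(p2w("top",120+u/7,170+v/7,94)))
print(w2c(p2w("top",120+393/7,170+330/7,85)),w2c((554.6,213.1)))
E
```

```text
[-137.57597093   27.26469774]
[-169.35323525   27.39736433]
[-148.31877001   16.78809865] [-150.82767834   42.56549595]
```

Emit:
arm_command([
  [0.2,0.05,-0.3,0,0,0,0],
  [0.2,0,0,-1,0,0,0],
  [0.2,0,0,-1,0,0,0],
  [0.2,0,0,-0.5,0,0,0],
  [0.2,0,0,0,0,0,0],
  [0.2,0,0,0,0,0,0],
])

```text
clock: 40.92
eef_pos: [553.7, 210.1, 74.9]
tool_rot: [-1.378, 1.569, -2.777]
force: [-0.2, -0.8, -0.6]
width: 30.8
```

```bash
python3 - <<'E'
from h import *
s=st();print(w2c(s["eef_pos"]))
crop("top",120,170,220,250,"t21.png",7)
E
```

```text
t 40.92 tcp [553.7 210.1  74.9] toolx [-0.001 -0.001 -1.   ] jawdir deg 9.85 F [-0.2 -0.8 -0.6] w 30.8
[-152.21973089   39.72691083]
```

View pics/t21.png

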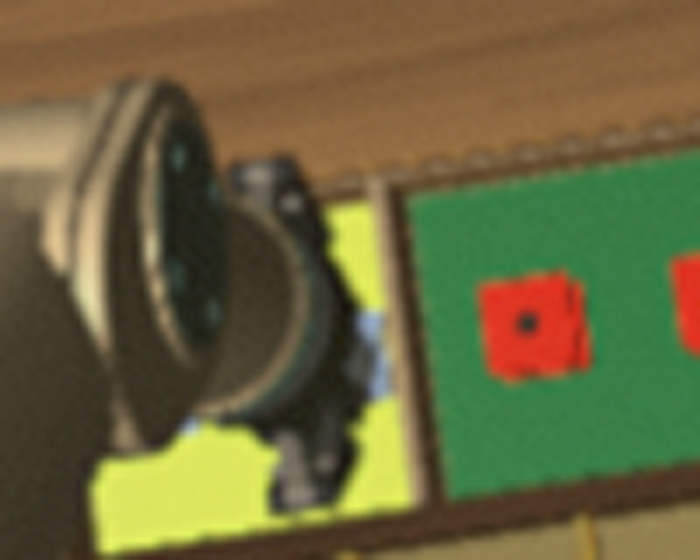

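Good; foot clears the divider. Lower, release, rise.

Emit:
arm_command([
  [0.2,0,0,-1,0,0,0],
  [0.2,0,0,-0.7,0,0,0],
  [0.2,0,0,-0.4,0,0,0],
  [0.2,0,0,0,0,0,0],
  [0.2,0,0,0,0,0,0],
])

```text
clock: 41.38
eef_pos: [554.0, 210.1, 54.3]
tool_rot: [-1.395, 1.57, -2.794]
force: [0.5, -0.8, -0.1]
width: 30.3
```

Emit:
arm_command([
  [0.2,0,0,-0.2,0,0,0],
  [0.2,0,0,0,0,0,0],
  [0.6,0,0,0,0,0,0],
  [0.6,0,0,0,0,0,0],
  [0.6,0,0,0,0,0,0],
  [0.6,0,0,1,0,0,0],
  [0.6,0,0,2,0,0,0],
  [0.6,0,0,3,0,0,0],
  [0.6,0,0,3,0,0,0],
  [0.5,-0.5,-2,1,0,0,0],
  [0.5,-1,-3,0,0,0,0],
  [0.4,-1,-3,0,0,0,0],
  [0.3,-1,-3,0,0,0,0],
  [0.3,-1,-3,0,0,0,0],
  [0.3,-1,-3,0,0,0,0],
  [0.3,-1,-3,0,0,0,0],
  [0.3,0,-3,0,0,0,0],
  [0.3,0,0,0,0,0,0],
])

```text
clock: 42.88
eef_pos: [488.8, -27.0, 154.1]
tool_rot: [0.296, 1.567, -1.112]
force: [0.2, 0.3, 0.2]
width: 25.8
```

```bash
python3 - <<'E'
from h import *
st()
im=crop("top",90,110,250,250,"t22.png",5);cv2.imwrite("pics/top22.png",im)
im=crop("side",190,100,340,220,"s22.png",5);cv2.imwrite("pics/side22.png",im)
E
```

```text
t 42.88 tcp [488.8 -27.  154.1] toolx [ 0.002 -0.004 -1.   ] jawdir deg 9.31 F [0.2 0.3 0.2] w 25.8
```

View pics/t22.png

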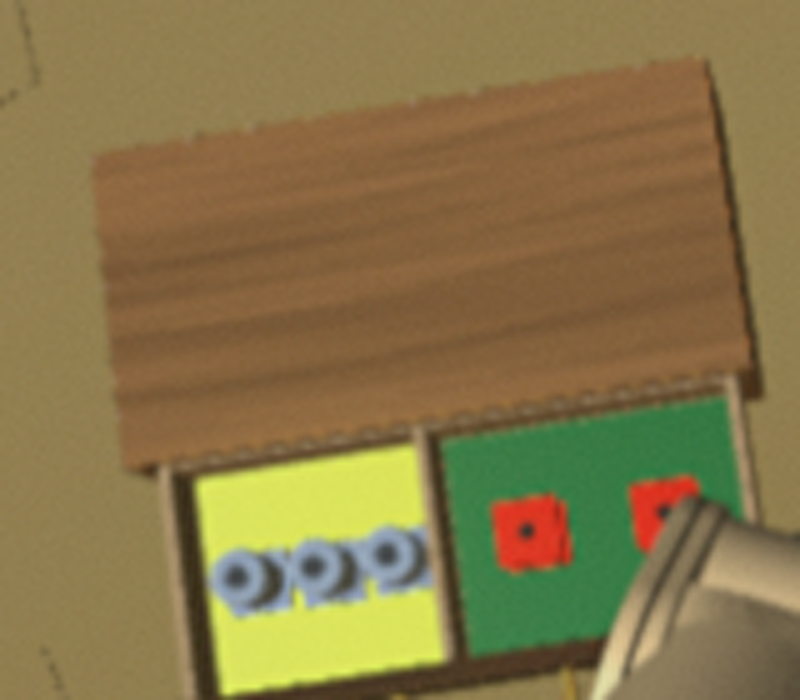

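View pics/side22.png

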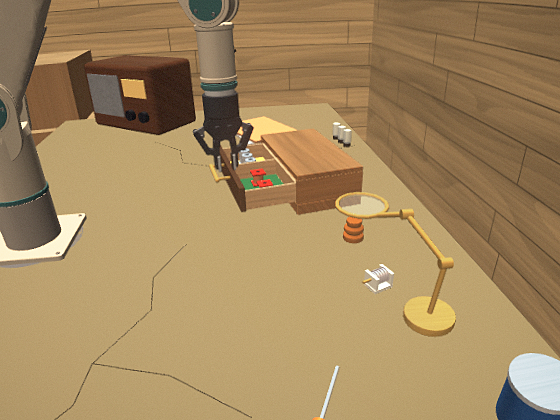

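Emit:
arm_command([
  [0.3,-0.5,2,0,0,0,0],
  [0.3,-0.6,2.6,0,0,0,0.5],
  [0.3,-0.6,2.7,0,0,0,0],
  [0.3,-0.6,2.7,0,0,0,0],
  [0.3,-0.6,2.7,0,0,0,0],
  [0.3,-0.6,2.7,0,0,0,0],
  [0.3,-0.3,2.4,0,0,0,0],
  [0.3,0,0,0,0,0,0],
  [0.3,0,0,0,0,0,0],
  [0.3,0,0,0,0,0,0],
])

```text
clock: 43.82
eef_pos: [451.2, 158.6, 153.0]
tool_rot: [1.145, 1.57, -0.244]
force: [0.3, -0.2, 0.5]
width: 25.7
```

```bash
python3 - <<'E'
from h import *
st()
E
```

```text
t 43.82 tcp [451.2 158.6 153. ] toolx [ 0. -0. -1.] jawdir deg 10.43 F [ 0.3 -0.2  0.5] w 25.7
```

Emit:
arm_command([
  [0.3,-0.05,-0.6,-1,0,0,0],
  [0.3,0,0,-2,0,0,0],
  [0.3,0,0,-2,0,0,0],
  [0.3,0,0,-2,0,0,0],
  [0.3,0,0,-1.3,0,0,0],
  [0.3,0,0,-1,0,0,0],
  [0.3,0,0,0,0,0,0],
  [0,0,0,0,0,0,0],
  [0,0,0,0,0,0,0],
  [0,0,0,0,0,0,0],
  [0,0,0,0,0,0,0],
])

```text
clock: 44.73
eef_pos: [450.9, 151.6, 60.2]
tool_rot: [0.598, 1.57, -0.793]
force: [0.2, -2.5, -4.3]
width: 8.8
```

Gripped. Push in gently, 130 mm in total.

Emit:
arm_command([
  [0,0.2,0.03,0,0,0,0],
  [0,0.4,0.07,0,0,0,0],
  [0,0.6,0.1,0,0,0,0],
  [0,0.7,0.12,0,0,0,0],
  [0,0.7,0.12,0,0,0,0],
  [0,0.7,0.12,0,0,0,0],
  [0,0.7,0.12,0,0,0,0],
  [0,0.7,0.12,0,0,0,0],
  [0,0.7,0.12,0,0,0,0],
  [0,0.7,0.12,0,0,0,0],
  [0,0.7,0.12,0,0,0,0],
  [0,0.7,0.12,0,0,0,0],
  [0,0.7,0.12,0,0,0,0],
  [0,0.7,0.12,0,0,0,0],
  [0,0.6,0.1,0,0,0,0],
  [0,0.4,0.07,0,0,0,0],
  [0,0.2,0.03,0,0,0,0],
  [0,0,0,0,0,0,0],
])

```text
clock: 46.23
eef_pos: [553.6, 169.8, 60.1]
tool_rot: [1.545, 1.568, 0.155]
force: [0.2, -3.8, 3.2]
width: 9.0
```

```bash
python3 - <<'E'
from h import *
st()
crop("side",190,70,380,220,"s23.png",4)
E
```

```text
t 46.23 tcp [553.6 169.8  60.1] toolx [ 0.003  0.    -1.   ] jawdir deg 10.35 F [ 0.2 -3.8  3.2] w 9.0
```

View pics/s23.png

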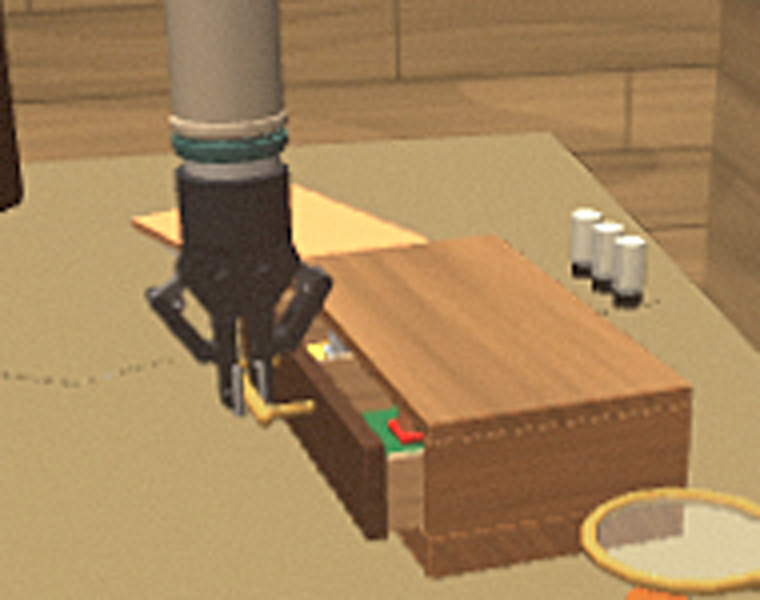

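Emit:
arm_command([
  [0,0.3,0.05,0,0,0,0],
  [0,0.4,0.07,0,0,0,0],
  [0,0.4,0.07,0,0,0,0],
  [0,0.4,0.07,0,0,0,0],
  [0,0.3,0.05,0,0,0,0],
  [0,0.3,0.05,0,0,0,0],
  [0,0,0,0,0,0,0],
  [0,0,0,0,0,0,0],
])

```text
clock: 46.95
eef_pos: [573.7, 173.3, 60.2]
tool_rot: [1.625, 1.569, 0.235]
force: [0.5, -3.2, 4.6]
width: 8.9
```

Emit:
arm_command([
  [0,0.2,0.03,0,0,0,0],
  [0,0.2,0.03,0,0,0,0],
  [0,0.1,0.02,0,0,0,0],
  [0,0,0,0,0,0,0],
  [0,0,0,0,0,0,0],
])

```text
clock: 47.37
eef_pos: [578.0, 174.1, 60.1]
tool_rot: [2.092, 1.57, 0.703]
force: [-1.2, -3.0, 6.3]
width: 8.6
```

Emit:
arm_command([
  [0,0.2,0.03,0,0,0,0],
  [0,0.2,0.03,0,0,0,0],
  [0,0.1,0.02,0,0,0,0],
  [0,0,0,0,0,0,0],
  [0,0,0,0,0,0,0],
])

```text
clock: 47.78
eef_pos: [577.9, 174.0, 60.0]
tool_rot: [-1.675, 1.561, -3.064]
force: [-9.5, -4.7, 15.8]
width: 8.8
```

Emit:
arm_command([
  [0,-0.3,-0.05,0,0,0,0],
  [0,0,0,0,0,0,0],
  [0.25,0,0,0,0,0,0],
  [0.25,0,0,0,0,0,0],
  [0.25,0,0,0,0,0,0],
])

```text
clock: 48.2
eef_pos: [579.6, 175.7, 59.4]
tool_rot: [-3.13, 1.569, 1.765]
force: [0.5, 0.3, -0.1]
width: 21.1
```

Emit:
arm_command([
  [0.25,0,0,1,0,0,0],
  [0.25,0,0,2,0,0,0],
  [0.25,0,0,3,0,0,0],
  [0.25,0,0,4,0,0,0],
  [0.3,-2,-2,2,0,0,0],
  [0.3,-2,-3,0,0,0,0],
  [0.3,-2,-3,0,0,0,0],
  [0.3,-1,-3,0,0,0,0],
  [0.3,-1,-3,0,0,0,0],
  [0.3,-1,-3,0,0,0,0],
  [0.3,0,-3,0,0,0,0],
  [0.3,0,-3,0,0,0,0],
  [0.3,0,0,0,0,0,0],
])

```text
clock: 49.28
eef_pos: [489.9, -62.7, 181.0]
tool_rot: [0.419, 1.566, -0.98]
force: [0.5, 0.1, 0.1]
width: 25.5
```

```bash
python3 - <<'E'
from h import *
st()
im=crop("top",90,110,250,250,"t24.png",5);cv2.imwrite("pics/top24.png",im)
im=crop("side",190,70,380,220,"s24.png",4);cv2.imwrite("pics/side24.png",im)
for l in("drawer_handle","coil1","can1","insulator","capacitor"):
  for n in("top","side"): print(l,n,[(np.round(d["centre"]).tolist(),round(d["conf"],2)) for d in ctrl.spot_in(l,n)])
E
```

```text
t 49.28 tcp [489.9 -62.7 181. ] toolx [ 0.003 -0.004 -1.   ] jawdir deg 9.85 F [0.5 0.1 0.1] w 25.5
drawer_handle top [([608.0, 174.0, 92.0], 0.8)]
drawer_handle side [([619.0, 129.0, 80.0], 0.73), ([801.0, -386.0, 112.0], 0.17)]
coil1 top []
coil1 side []
can1 top []
can1 side []
insulator top [([752.0, -124.0, 49.0], 0.67)]
insulator side [([762.0, -135.0, 31.0], 0.76)]
capacitor top [([758.0, -294.0, 30.0], 0.73), ([608.0, 170.0, 92.0], 0.27)]
capacitor side [([762.0, -307.0, 28.0], 0.7)]
```

View pics/t24.png

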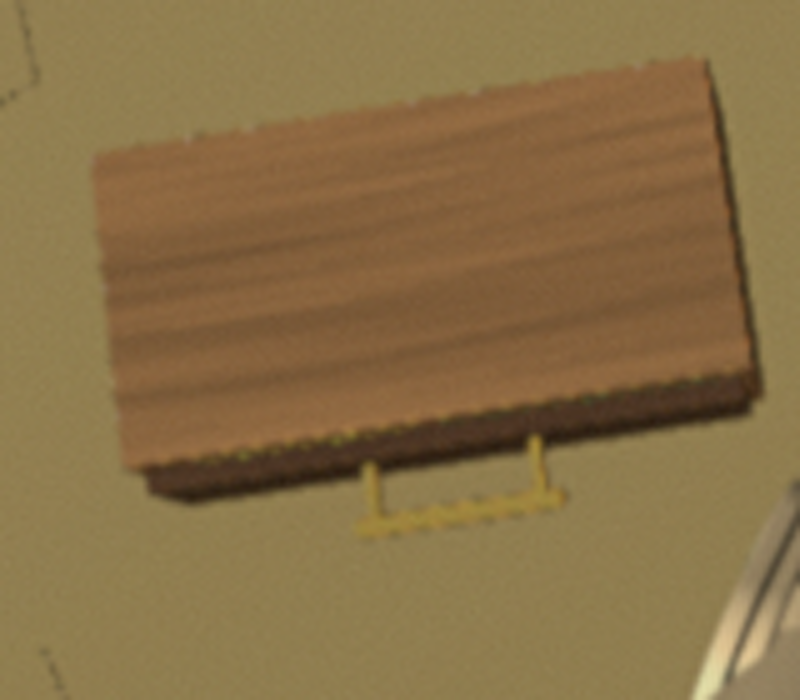

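View pics/s24.png

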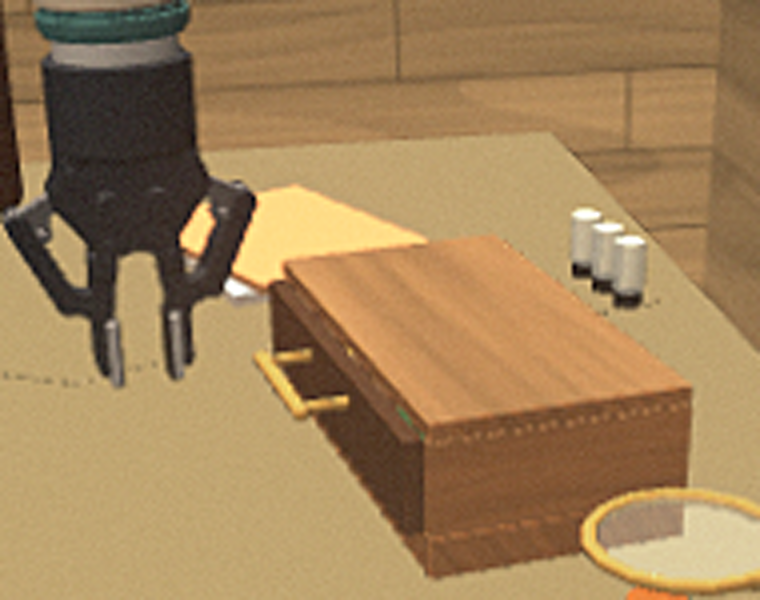

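View pics/top24.png

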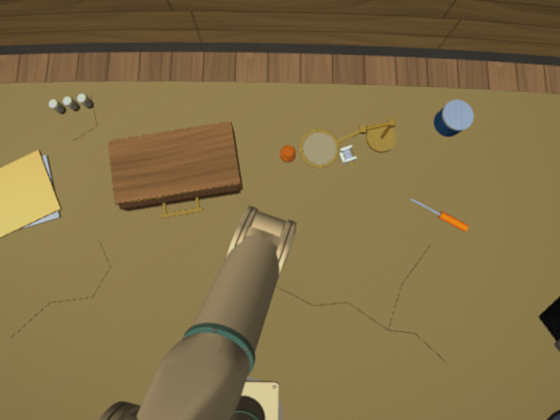

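Emit:
arm_command([
  [0,0.5,2,0,0,0,0],
  [0,0.6,3,0,0,0,0],
  [0,0.6,3,0,0,0,0],
  [0,0.6,3,0,0,0,0],
  [0,0.6,3,0,0,0,0],
  [0,0.6,3,0,0,0,0],
  [0,0.6,3,0,0,0,0],
  [0,0.6,2,0,0,0,0],
  [0,0,1,0,0,0,0],
  [0,0,0,-2,0,0,0],
  [0,0,0,-2,0,0,0],
  [0,0,0,0,0,0,0],
  [0,0,0,0,0,0,0],
])

```text
clock: 50.97
eef_pos: [535.8, 172.9, 139.2]
tool_rot: [-1.218, 1.568, -2.61]
force: [0.4, -0.3, 0.0]
width: 0.1
```

Emit:
arm_command([
  [0,0,-0.5,-2,0,0,0],
  [0,0,0,-2,0,0,0],
  [0,0,0,-2,0,0,0],
  [0,0,0,-1.5,0,0,0],
  [0,0,0,0,0,0,0],
  [0,0.5,0.09,0,0,0,0],
  [0,0.5,0.09,0,0,0,0],
  [0,0.4,0.07,0,0,0,0],
  [0,0.4,0.07,0,0,0,0],
  [0,0,0,0,0,0,0],
  [0,0,0,0,0,0,0],
])

```text
clock: 51.88
eef_pos: [555.3, 172.5, 65.3]
tool_rot: [1.712, 1.57, 0.322]
force: [-0.8, 0.3, -0.3]
width: 0.1
```

Emit:
arm_command([
  [0,0.3,0.05,0,0,0,0],
  [0,0.3,0.05,0,0,0,0],
  [0,0.2,0.03,0,0,0,0],
  [0,0,0,0,0,0,0],
  [0,0,0,0,0,0,0],
])

```text
clock: 52.3
eef_pos: [559.0, 173.2, 64.5]
tool_rot: [-1.648, 1.563, -3.038]
force: [-6.5, -0.6, 7.1]
width: -0.3
```

Emit:
arm_command([
  [0,0.3,0.05,0,0,0,0],
  [0,0.3,0.05,0,0,0,0],
  [0,0,0,0,0,0,0],
  [0,0,0,0,0,0,0],
])

```text
clock: 52.63
eef_pos: [559.2, 173.2, 64.1]
tool_rot: [-1.637, 1.551, -3.027]
force: [-18.8, -2.9, 16.5]
width: 0.1
```

Hard stop at 19 N with no movement: the drawer is home. Back off and clear.

Emit:
arm_command([
  [0,-0.6,-0.1,0,0,0,0],
  [0,-0.8,-0.14,0,0,0,0],
  [0,-1,-0.17,0,0,0,0],
  [0,-1.5,-0.26,0,0,0,0],
  [0,-1,-0.17,2,0,0,0],
  [0,-1,0,3,0,0,0],
  [0,-1,0,3,0,0,0],
  [0,0,0,3,0,0,0],
  [0,0,-3,0,0,0,0],
  [0,0,-3,0,0,0,0],
  [0,0,-3,0,0,0,0],
  [0,0,-3,0,0,0,0],
  [0,0,0,0,0,0,0],
  [0,0,0,0,0,0,0],
  [0,0,0,0,0,0,0],
])

```text
clock: 53.88
eef_pos: [500.1, 46.7, 174.9]
tool_rot: [2.121, 1.57, 0.731]
force: [0.8, -0.1, -1.0]
width: 0.0
```

```bash
python3 - <<'E'
from h import *
st()
cv2.imwrite("pics/side25.png",ctrl.get_image("side"))
crop("top",90,110,250,250,"t25.png",5)
E
```

```text
t 53.88 tcp [500.1  46.7 174.9] toolx [ 0.001  0.001 -1.   ] jawdir deg 10.34 F [ 0.8 -0.1 -1. ] w 0.0
```

View pics/side25.png

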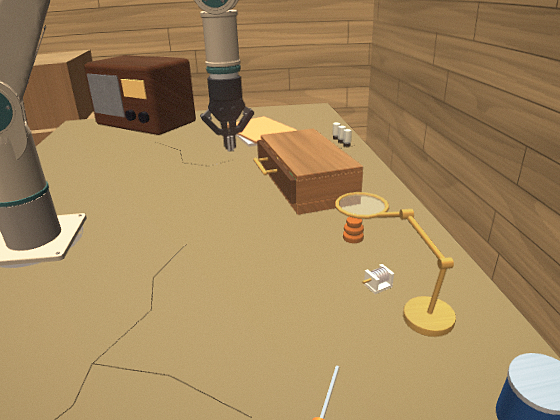

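View pics/t25.png

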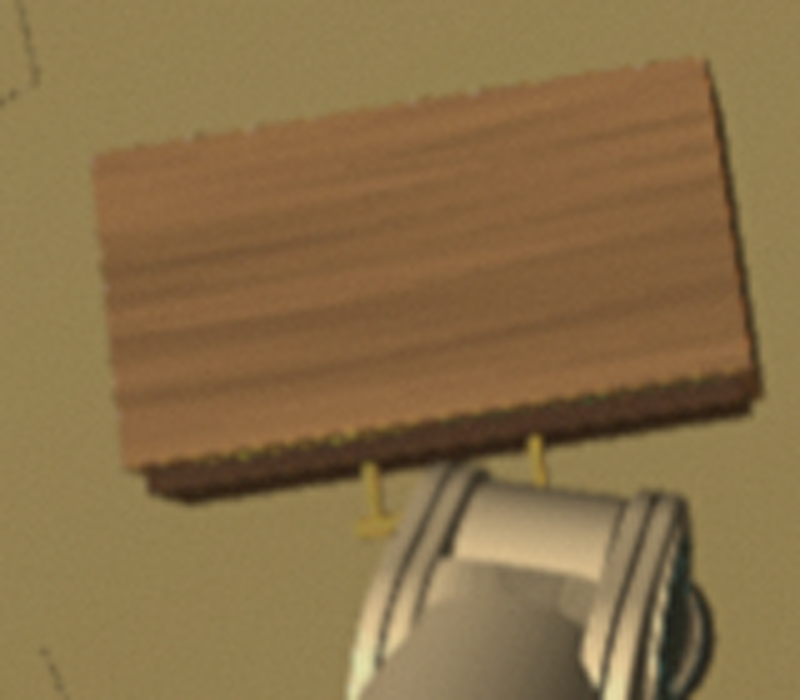

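The drawer is shut against the chest face, and the insulator (about px 353,230 in the side view) and capacitor (about px 379,278) are where they started. The table is clear of loose parts and the arm is free of everything.

```bash
python3 -c "
from cell import ctrl
print(ctrl.finish_job())"
```

```text
the job is handed in; nothing more can be done
None
```

The job is handed in: five parts were on the table, all five are in the chest, and the drawer is fully home. It took about 54 s of the 210 s allowed.

- **Drawer out:** I pulled it until it stopped moving against a 13 N pull.
- **Parts:** The two red coils are in the green bay and the three nickel cans in the yellow bay. They were upright, side by side and not piled in the last pictures before closing. One can was knocked aside during the run, and I found it again before picking it up.
- **Drawer shut:** The handle moved 129.8 mm, against a full stroke of 130 mm. A second push with closed fingers reached about 19 N with no movement.
- **Insulator and capacitor:** Both were within 5 mm of where they started in the final readings, which is about the accuracy of the detector.

**Doubts:**
- The two position estimates for the middle can differed by about 5 mm. I checked the remaining gap in a zoomed picture before placing the last can.
- From above, a thin yellow-green line still shows above the closed drawer front. I took this to be the gap the front leaves below the chest top, because both pushes met the stop.
- I could not see inside the drawer after closing it.

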